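Close the kitchen press evenly with its four wing nuts

ROBOT

A 6-joint arm with a two-finger parallel gripper is mounted at the origin on a cart in front of the work surface, level with it; the furniture and walls round the work are solid. World frame = base frame: x ahead of the robot, y to its left, z up, the work surface at z = 0. Lengths are in m, angles in rad, forces in N, time in s.
With the tool pointing down it reaches from about 0.35 to 0.775 m from the base axis. Payload 7.3 kg.
Tool frame: the origin (TCP) lies between the finger pads; the fingertips stand 14 mm ahead of it and the grasp point (between the pads) lies 5 mm behind it; z points along the fingers, y is the direction in which the jaws open and shut (so a half turn about z gives the same grasp; the last joint's range is limited). The gripper opens to 92 mm and grips with 3 to 60 N. Pads are 19 mm wide; open, the fingers measure 130 mm over their backs; the gripper's body (75 mm by 190 mm) begins 47 mm behind the grasp point.
Start: joints at [1.111, 0.342, 1.524, -0, 1.275, -0.146], TCP at [0.162, 0.499, 0.241] pointing down, gripper open.
Joint ranges: [-2.53, 2.53], [-0.77, 2.02], [0.04, 2.7], [-1, 4.14], [0.28, 2.66], [-3.11, 3.11]. Speed limits (rad/s): [2.57, 2.57, 3.14, 3.14, 3.14, 3.14].

INTERFACE

Orientations are given as [roll, pitch, yaw] about the fixed x, y, z axes, in that order (R = Rz(yaw) Ry(pitch) Rx(roll)).
In Python, from cell import robot gives the robot as it stands.
- The arm moves only by the shell command python3 -m creep 'ROWS' [FORCE]. ROWS is JSON, a list that holds one entry, the list of rows, each a list of 7 numbers: the shift along the tool's x, y, z in cm, then the turn, a rotation vector about the tool's x, y, z in degrees, then the gripper command: -1 is shut, 1 is fully open, values between are in proportion. In form: [[[tx, ty, tz, wx, wy, wz, gripper], ...]]. A call has 1 to 8 rows; each row is the pose to reach, as a shift and turn from the pose measured when the call began, along the tool's axes at that moment; what a row does not reach only later rows make up. A row lasts 1/10 s, in which the tool goes at most 50 mm and 8.59 degrees, less where a joint would pass 70% of its speed; a pose out of reach is approached as far as the arm can. A call with a gripper value outside its range is refused whole. The fingers move at their own pace and stop on an object; FORCE is the grip in N (left out, the last holds). Time passes only in rows, so rows that repeat a pose let the fingers close. It gives the time, the measured TCP pose, the force and the opening at its end, in the units of the state.
- robot.observe(): the state, without advancing time (a new reading comes with each control period).
- robot.read_camera(name): name is "scene" or "top" or "wrist"; returns the picture (480x640x3 uint8, red, green, blue); there is no depth.
- robot.camera_params(name): a dict with "camera_matrix" (3x3 intrinsics, pixels), "R" (3x3) and "t" (3): a world point X has camera coordinates R X + t. Camera axes: x right, y down, z forward; pixel columns grow to the right and rows downward; lengths in m; the calibration is good to about 2 mm. A picture is of the moment at which its call begins: read the wrist's pose just before it. camera_params takes no time and is no camera call; for the wrist camera it gives the pose at the moment of the call.
- robot.hand_in(): hands the job in, once; it reports no verdict.
Trained networks look in the newest picture that a camera, given by its name, has taken for a name from the list of things; names that differ only in an ending like _2 or _b are one class to them, and where a whole thing is asked for, a point or a joint stands for the part that bears it (a point fixed in the world has none). Each returns a list of dicts, best first, with "score" (0 to 1); they miss things now and then, are a little off and sometimes report something else, mostly with a low value. They report only what shows in the picture. A call takes as long as a camera call. They do not tell look-alikes from the thing itself.
- robot.look_for(camera, label): "centre" ([x, y, z] in m, in the coordinates of the camera as it stood for that picture, good to about 4 mm: the middle of the surface that is visible of it).
- robot.masks_of(camera, label): "mask" (480x640 bool, what is visible of it).
The state is a dict: "time": time; "qpos": joint angles; "qvel": joint speeds; "joint_efforts": joint torques, N m; "tool_pos": TCP position; "tool_rot": TCP orientation; "contact_force": force on the tool from outside, world axes, zero at the start; "torque": the same for the moment, N m; "opening": finger opening in m.
Only numpy, scipy, OpenCV 4.12 (cv2) and the standard library are available. Lean on these libraries where they do the work, as an engineer would, in place of code of your own. Each camera call takes 0.05 s, during which the arm holds its last target.

TASK

Close the press: tighten each of its four wing nuts by half a turn (clockwise seen from above), one nut after the other in cross order - any nut first, then the one diagonally opposite, then the other two - so that the cover comes down level onto the mould. Give each nut its full half turn in one go before you turn the next, do not overtighten, and leave the glassware and the shaker around the press where they stand.

Things in the scene. Friction and masses are not known exactly. Their poses are not given: they have to be found in the camera images.
- press: Fixed press: pale wooden board 166 x 166 mm with an empty steel mould, 86 mm square, rim 74 mm above the worktop. Origin: centre of the board's underside, on the worktop; z up; at yaw 0 x points away from the robot, y to its left (yaw within 0.4 rad). Four 12 mm studs, tops at 120 mm, at x = +-60, y = +-60 mm of this frame, each with a spring that holds the cover up against its nut.
- cover: Square aluminium cover 154 x 154 x 8 mm on the four studs, with a little play. Origin: centre of its underside, 79 mm above the worktop at the start (5 mm above the mould's rim), 74 mm and level when seated. An arched handle of 10 mm bar stands in its middle along its x axis: 72 mm long, top 36 mm above the cover's upper face.
- wings_nl (a point): Steel wing nut on the near left stud (press frame x = -60, y = 60 mm). Point on its axis, 22 mm above its underside, which starts on the cover, 87 mm above the worktop; x axis along the two wings, z up; turns and sinks with the nut. Wings 8 mm thick, 80 mm tip to tip, from 6 to 35 mm above the underside; flange 34 mm across. The wings start pointing any way.
- nut_nl (a joint): Turn of the near left wing nut: 0 at the start, grows clockwise seen from above (tightening); half a turn is 3.14, with no stop there. It sinks 10 mm a turn, stays where it is left and needs 0.1 to 0.3 N m (about 5 to 10 N on a wing 26 mm from the axis).
- wings_nr (a point): Steel wing nut on the near right stud (press frame x = -60, y = -60 mm). Point on its axis, 22 mm above its underside, which starts on the cover, 87 mm above the worktop; x axis along the two wings, z up; turns and sinks with the nut. Wings 8 mm thick, 80 mm tip to tip, from 6 to 35 mm above the underside; flange 34 mm across. The wings start pointing any way.
- nut_nr (a joint): Turn of the near right wing nut: 0 at the start, grows clockwise seen from above (tightening); half a turn is 3.14, with no stop there. It sinks 10 mm a turn, stays where it is left and needs 0.1 to 0.3 N m (about 5 to 10 N on a wing 26 mm from the axis).
- wings_fl (a point): Steel wing nut on the far left stud (press frame x = 60, y = 60 mm). Point on its axis, 22 mm above its underside, which starts on the cover, 87 mm above the worktop; x axis along the two wings, z up; turns and sinks with the nut. Wings 8 mm thick, 80 mm tip to tip, from 6 to 35 mm above the underside; flange 34 mm across. The wings start pointing any way.
- nut_fl (a joint): Turn of the far left wing nut: 0 at the start, grows clockwise seen from above (tightening); half a turn is 3.14, with no stop there. It sinks 10 mm a turn, stays where it is left and needs 0.1 to 0.3 N m (about 5 to 10 N on a wing 26 mm from the axis).
- wings_fr (a point): Steel wing nut on the far right stud (press frame x = 60, y = -60 mm). Point on its axis, 22 mm above its underside, which starts on the cover, 87 mm above the worktop; x axis along the two wings, z up; turns and sinks with the nut. Wings 8 mm thick, 80 mm tip to tip, from 6 to 35 mm above the underside; flange 34 mm across. The wings start pointing any way.
- nut_fr (a joint): Turn of the far right wing nut: 0 at the start, grows clockwise seen from above (tightening); half a turn is 3.14, with no stop there. It sinks 10 mm a turn, stays where it is left and needs 0.1 to 0.3 N m (about 5 to 10 N on a wing 26 mm from the axis).
- mug: Bystander, loose: pressed-glass cup with a loop handle, 103 x 136 x 88 mm high, standing on the worktop close to the press. Origin: centre of the underside of its bounding box; z up.
- coupe: Bystander, loose: plain stemmed glass, 95 mm across, 124 mm high, standing on the worktop close to the press. Origin: centre of the underside of its bounding box; z up.
- shaker: Bystander, loose: small glass shaker with a grey cap, 44 mm across, 90 mm high, standing on the worktop close to the press. Origin: centre of the underside of its bounding box; z up.
- jug: Bystander, loose: tall slim glass jug, 74 x 121 x 201 mm high, standing on the worktop close to the press. Origin: centre of the underside of its bounding box; z up. Behind and over it hang wall cabinets: from 0.46 m above the worktop up their fronts stand 0.60 m ahead of the robot base, their door handles at 0.56 m; lean the tool so that the wrist stays on the robot side when working on the far nuts.
Not all that is in view belongs to the job. Of the things that look like the cover, the largest one is meant.

How it is judged:
On the way, in this order (a step that is already met when the one before it is completed fails the run):
1. one nut has had its half turn, the other three have not been turned (((value of joint nut_nl above 2.7 rad and value of joint each of nut_nr, nut_fr, nut_fl below 0.5 rad) or (value of joint nut_nr above 2.7 rad and value of joint each of nut_nl, nut_fr, nut_fl below 0.5 rad) or (value of joint nut_fr above 2.7 rad and value of joint each of nut_nl, nut_nr, nut_fl below 0.5 rad) or (value of joint nut_fl above 2.7 rad and value of joint each of nut_nl, nut_nr, nut_fr below 0.5 rad))), for 0.2 s.
2. the nut diagonally opposite has had its half turn too, the other two have not been turned (((value of joint each of nut_nl, nut_fr above 2.7 rad and value of joint each of nut_nr, nut_fl below 0.5 rad) or (value of joint each of nut_nr, nut_fl above 2.7 rad and value of joint each of nut_nl, nut_fr below 0.5 rad))), for 0.2 s.
3. a third nut has had its half turn, the last has not been turned (((value of joint each of nut_nr, nut_fr, nut_fl above 2.7 rad and value of joint nut_nl below 0.5 rad) or (value of joint each of nut_nl, nut_fr, nut_fl above 2.7 rad and value of joint nut_nr below 0.5 rad) or (value of joint each of nut_nl, nut_nr, nut_fl above 2.7 rad and value of joint nut_fr below 0.5 rad) or (value of joint each of nut_nl, nut_nr, nut_fr above 2.7 rad and value of joint nut_fl below 0.5 rad))), for 0.2 s.
At the end, for the whole second after the job is handed in: All four nuts stand at half a turn, between 2.7 and 3.6 rad, at rest; the cover is level within 0.012 rad and its underside 72.5 to 75.5 mm above the worktop (rim at 74 mm), at rest; the mug, coupe, shaker and jug are upright and within 30 mm of where they stood (value of joint nut_nl between 2.7 and 3.6 rad and velocity of joint each of nut_nl, nut_nr, nut_fr, nut_fl below 0.05 rad/s and value of joint nut_nr between 2.7 and 3.6 rad and value of joint nut_fr between 2.7 and 3.6 rad and value of joint nut_fl between 2.7 and 3.6 rad and z of cover in the frame of press between 0.0725 and 0.0755 m and angle between cover's own z axis and vertical below 0.012 rad and linear speed of cover below 0.01 m/s and distance of each of mug, coupe, shaker, jug from where it was at the start of the episode below 0.03 m and angle between each of mug, coupe, shaker, jug's own z axis and vertical below 0.2 rad); the robot touches nothing.
It fails at once if a nut is overtightened (beyond 3.8 rad) (value of joint any of nut_nl, nut_nr, nut_fr, nut_fl above 3.8 rad).
It fails at once if neighbouring nuts are turned before a diagonal pair has had its half turn ((value of joint each of nut_nl, nut_nr above 0.6 rad or value of joint each of nut_nr, nut_fr above 0.6 rad or value of joint each of nut_fr, nut_fl above 0.6 rad or value of joint each of nut_fl, nut_nl above 0.6 rad) and not (value of joint each of nut_nl, nut_fr above 2.7 rad) and not (value of joint each of nut_nr, nut_fl above 2.7 rad)).
It fails at once if a bystander is knocked over or pushed away by more than 30 mm (distance of any of mug, coupe, shaker, jug from where it was at the start of the episode above 0.03 m or angle between any of mug, coupe, shaker, jug's own z axis and vertical above 0.5 rad).
It also fails if it takes over 64 s, if anything falls off the work surface, if the arm or the gripper's body presses on something with over 40 N, if the wrist force passes 120 N, or if a joint passes its speed limit or range.

## Working session

There is one attempt and no reset: what is moved stays moved. The work goes in short steps, Python scripts to look and compute and a shell command to move; the robot and the scene stay as the last step left them, time stands still between calls to the robot, and variables do not carry over. Pictures are saved under pics/ and viewed, and the job is handed in when it is done.

I'll start by looking at the state and the pictures.

```bash
ls; mkdir -p pics; python3 - <<'E'
from cell import robot
import cv2
s=robot.observe();print({k:(v if not hasattr(v,'round') else v) for k,v in s.items()})
for c in("scene","top"):
    im=robot.read_camera(c);cv2.imwrite(f"pics/{c}0.png",im[:,:,::-1]);p=robot.camera_params(c);print(c,p)
E
```

```text
pics
{'time': 0.0, 'qpos': array([ 1.11101376e+00,  3.42736184e-01,  1.52500766e+00, -1.16469861e-05,
        1.27540486e+00, -1.46011570e-01]), 'qvel': array([ 0.00034439,  0.00034133,  0.00068101, -0.00163113,  0.00051966,
        0.00019039]), 'joint_efforts': array([ 1.07210446e-03, -4.31241131e+01, -2.44225788e+01,  7.18824542e-02,
        5.58572123e-02, -1.28434071e-04]), 'tool_pos': array([0.16185566, 0.49902371, 0.24004123]), 'tool_rot': array([-3.14005154e+00, -2.15376667e-04,  2.82782489e+00]), 'contact_force': array([-0.00746295,  0.10345384,  0.17915517]), 'torque': array([ 0.00899041, -0.06684715, -0.00747218]), 'opening': 0.09183111147225316}
scene {'camera_matrix': array([[582.46928574,   0.        , 317.02632941],
       [  0.        , 582.46928574, 233.99632486],
       [  0.        ,   0.        ,   1.        ]]), 'R': array([[ 0.52423052, -0.85156747, -0.00390042],
       [-0.34125975, -0.20588096, -0.91714493],
       [ 0.78020776,  0.48212642, -0.39853478]]), 't': array([-0.32800509,  0.26429732,  0.96003441])}
top {'camera_matrix': array([[522.14791312,   0.        , 327.08162399],
       [  0.        , 522.14791312, 233.86888346],
       [  0.        ,   0.        ,   1.        ]]), 'R': array([[-2.29973234e-04, -9.99798909e-01, -2.00521660e-02],
       [-9.98586516e-01,  1.29537380e-03, -5.31346659e-02],
       [ 5.31499560e-02,  2.00116031e-02, -9.98386006e-01]]), 't': array([-0.01221116,  0.56355927,  1.44822557])}
```

View pics/scene0.png

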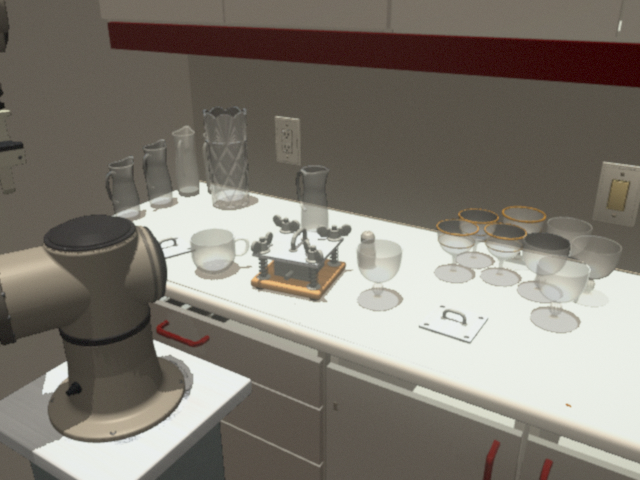

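View pics/top0.png

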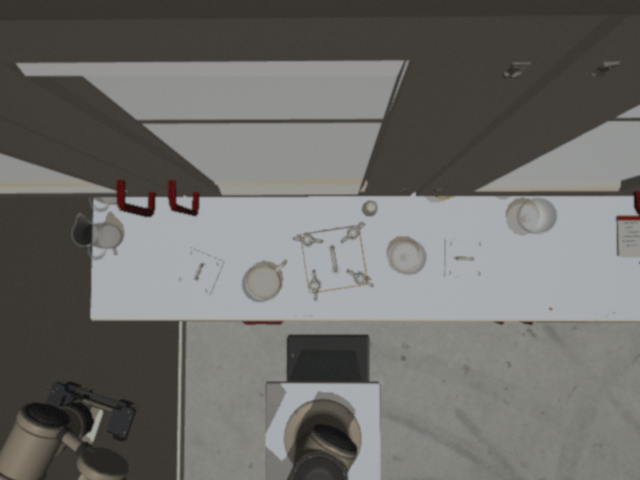

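The scene view shows the press at about (300,262). The mug is at (215,250), the coupe at (379,270), the shaker at (368,240) and the jug at (314,195). In the top view the press sits at (335,258). Three things look like the cover: top (202,270), (463,258) and (335,258). Only the last stands on the board with studs and wing nuts, so I'll confirm it in an enlarged crop.

```bash
python3 - <<'E'
import cv2
im=cv2.imread("pics/top0.png")[190:325,230:440];cv2.imwrite("pics/top0c.png",cv2.resize(im,None,fx=3.8,fy=3.8,interpolation=cv2.INTER_CUBIC))
im=cv2.imread("pics/scene0.png")[150:320,180:410];cv2.imwrite("pics/scene0c.png",cv2.resize(im,None,fx=3.4,fy=3.4,interpolation=cv2.INTER_CUBIC))
E
```

```text
(no output)
```

View pics/top0c.png

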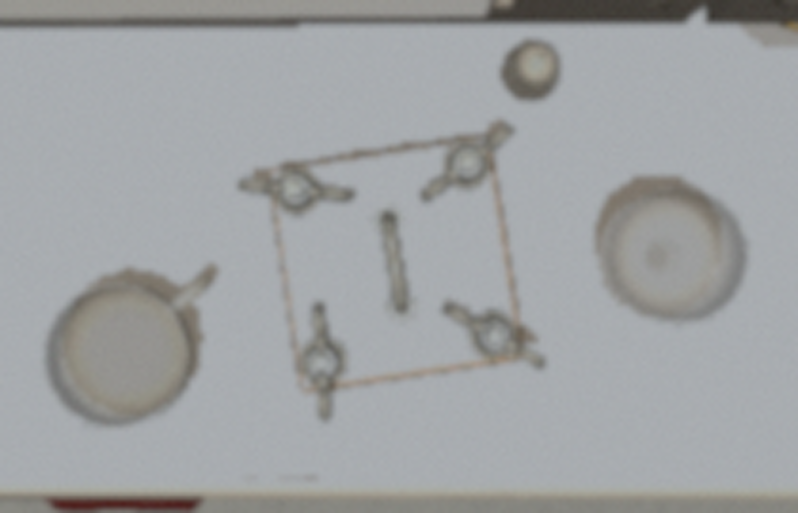

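View pics/scene0c.png

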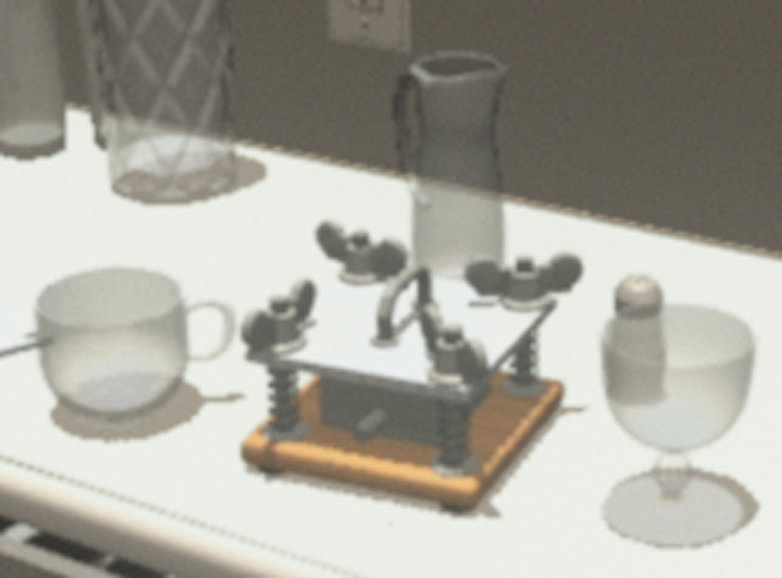

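The crop confirms it. The pale cover at top (335,258) sits on the orange-edged board with four wing nuts, and the other two plates lie bare on the counter. Next I'll measure the nuts and bystanders.

```bash
cat > h.py <<'E'
import numpy as np, cv2
from cell import robot
from scipy.spatial.transform import Rotation as Rn
def ray(p,uv):
    K,R,t=p["camera_matrix"],p["R"],p["t"]
    d=R.T@np.linalg.solve(K,np.array([uv[0],uv[1],1.])); c=-R.T@t
    return c,d
def atz(p,uv,z):
    c,d=ray(p,uv); return c+d*(z-c[2])/d[2]
def proj(p,X):
    x=p["camera_matrix"]@(p["R"]@np.asarray(X,float)+p["t"]); return x[:2]/x[2]
def toworld(p,c): return p["R"].T@(np.asarray(c)-p["t"])
E
python3 - <<'E'
from h import *
np.set_printoptions(precision=4,suppress=True)
for cam in("top","scene"):
    robot.read_camera(cam);p=robot.camera_params(cam)
    for n in("press","cover","wings_nl","wings_fr","mug","coupe","shaker","jug"):
        r=robot.look_for(cam,n)
        print(cam,n,[(round(d["score"],2),toworld(p,d["centre"])) for d in r])
print(robot.observe()["time"])
E
```

```text
top press [(0.7, array([ 0.4748, -0.0477,  0.026 ]))]
top cover [(0.93, array([0.459 , 0.3425, 0.0048])), (0.9, array([ 0.4948, -0.0325,  0.0882])), (0.73, array([ 0.495 , -0.3978, -0.002 ]))]
top wings_nl [(0.48, array([0.4263, 0.0173, 0.1062]))]
top wings_fr [(0.56, array([ 0.4456, -0.0986,  0.1107])), (0.48, array([ 0.5634, -0.0789,  0.1101]))]
top mug [(0.84, array([0.4316, 0.1713, 0.0244]))]
top coupe [(0.6, array([ 0.504 , -0.2314,  0.0686]))]
top shaker [(0.73, array([ 0.6276, -0.1295,  0.0816]))]
top jug []
scene press [(0.67, array([ 0.4463, -0.0635,  0.028 ])), (0.46, array([0.5358, 0.0285, 0.1102]))]
scene cover [(0.84, array([0.4629, 0.3318, 0.0031])), (0.79, array([ 0.4815, -0.038 ,  0.0871])), (0.72, array([ 0.489 , -0.4036,  0.0043])), (0.41, array([ 0.4869, -0.2294,  0.0983])), (0.26, array([0.5391, 0.0248, 0.1045]))]
scene wings_nl [(0.54, array([0.4188, 0.0127, 0.1076]))]
scene wings_fr [(0.82, array([ 0.5538, -0.0895,  0.1081]))]
scene mug [(0.87, array([0.4163, 0.1408, 0.0633]))]
scene coupe [(0.72, array([ 0.4907, -0.2314,  0.093 ]))]
scene shaker [(0.41, array([ 0.6306, -0.1352,  0.0845])), (0.29, array([ 0.5566, -0.0892,  0.1031])), (0.18, array([ 0.4322, -0.101 ,  0.1052]))]
scene jug [(0.65, array([0.6844, 0.0539, 0.1209]))]
1.0
```

```bash
python3 - <<'E'
from h import *
np.set_printoptions(precision=4,suppress=True)
p=robot.camera_params("top")
f=lambda u,v:(230+u/3.8,190+v/3.8)
N={"nl":((321,360),(319,308),(325,415)),"nr":((494,335),(448,307),(541,362)),"fl":((296,188),(245,184),(352,195)),"fr":((467,163),(428,195),(507,128))}
H={}
for n,(h,a,b) in N.items():
    h=atz(p,f(*h),.118);a=atz(p,f(*a),.115);b=atz(p,f(*b),.115);H[n]=h
    d=a-b;print(n,h,(a+b)/2,np.linalg.norm(d),np.degrees(np.arctan2(d[1],d[0]))%180)
c=sum(H.values())/4;ex=H["fl"]+H["fr"]-H["nl"]-H["nr"];ey=H["fl"]-H["fr"]+H["nl"]-H["nr"]
print(c,np.linalg.norm(ex)/2,np.linalg.norm(ey)/2,np.degrees(np.arctan2(ex[1],ex[0])),np.degrees(np.arctan2(-ey[0],ey[1])))
w=robot.camera_params("wrist");s=robot.observe()
R=Rn.from_euler("xyz",s["tool_rot"]).as_matrix()
cw=-w["R"].T@w["t"];print("cam in tool",R.T@(cw-s["tool_pos"]));print("camaxes in tool",R.T@w["R"].T);print(w["camera_matrix"])
E
```

```text
nl [0.4261 0.018  0.118 ] [0.425  0.0175 0.115 ] 0.07298354294169317 3.282634230483812
nr [ 0.4431 -0.0999  0.118 ] [ 0.4434 -0.1004  0.115 ] 0.07353863345437653 59.414105044540584
fl [0.5435 0.0353 0.118 ] [0.5426 0.0338 0.115 ] 0.07397390322415115 84.07158628078979
fr [ 0.5605 -0.0819  0.118 ] [ 0.5617 -0.0823  0.115 ] 0.07115172409200102 130.25390242400036
[ 0.4933 -0.0321  0.118 ] 0.11874049123297521 0.11877996864898259 8.552933569919553 8.241412175741095
cam in tool [ 0.0668 -0.0001 -0.1433]
camaxes in tool [[ 0.0001 -0.9679 -0.2515]
 [ 1.      0.0002 -0.0004]
 [ 0.0004 -0.2515  0.9679]]
[[374.3392   0.     330.0015]
 [  0.     374.3392 231.8323]
 [  0.       0.       1.    ]]
```

The nuts form a 119 mm square, against 120 mm nominal. Press yaw is about 8.4° and the hubs sit at the right height. The wing directions, mod 180°, are nl 3°, nr 59°, fl 84° and fr 130°.

Plan: use the open jaws as a fork over each nut, about 56 mm apart with the axis between them. Turning about the tool's z axis then makes each finger push one wing, which gives a pure couple. I'll stand upright on the near nuts and lean about 15° on the far ones. Order: nl, fr, nr, fl.

```bash
cat >> h.py <<'E'
# target: TCP pos, direction alpha(deg) of tool y in world (seen from above, CCW from x), lean (deg): tool z leans forward (away from base along azimuth az)
def Rtool(psi,lean=0,az=0):
    # psi: yaw of tool x for lean 0; tilt about horizontal axis
    R0=Rn.from_euler("xyz",[180,0,psi],degrees=True)
    a=np.radians(az); ax=np.array([-np.sin(a),np.cos(a),0])
    return Rn.from_rotvec(-np.radians(lean)*ax)*R0   # z=(0,0,-1)-> leans +az direction
def rel(pos,R):
    s=robot.observe();Rc=Rn.from_euler("xyz",s["tool_rot"])
    d=Rc.inv().apply(np.asarray(pos)-s["tool_pos"])*100
    w=np.degrees((Rc.inv()*R).as_rotvec())
    print("shift cm",d.round(2),"turn deg",w.round(1),"| t",round(s["time"],2),"tcp",s["tool_pos"].round(4),"q deg",np.degrees(s["qpos"]).round(1))
E
python3 - <<'E'
from h import *
print(Rtool(153,15,0).as_matrix().round(2))
rel([.426,.018,.19],Rtool(153))
E
```

```text
[[-0.86  0.44  0.26]
 [ 0.45  0.89  0.  ]
 [-0.23  0.12 -0.97]]
shift cm [-39.97 -37.64   5.07] turn deg [ 0. -0.  9.] | t 1.0 tcp [0.162  0.4994 0.2408] q deg [63.7 19.6 87.3  0.  73.1 -8.4]
```

```bash
python3 -m creep '[[[-40,-37.6,0,0,0,9,0.22],[-40,-37.6,0,0,0,9,0.22],[-40,-37.6,0,0,0,9,0.22],[-40,-37.6,0,0,0,9,0.22],[-40,-37.6,2,0,0,9,0.22],[-40,-37.6,3,0,0,9,0.22],[-40,-37.6,4,0,0,9,0.22],[-40,-37.6,5,0,0,9,0.22]]]' 20; python3 - <<'E'
from h import *
rel([.426,.018,.19],Rtool(153))
E
```

```text
time: 1.8
tool_pos: [0.3548, 0.1484, 0.2183]
tool_rot: [3.14, 0.002, 2.671]
contact_force: [1.3, 1.6, -1.0]
opening: 0.056
shift cm [-12.25  -8.4    2.84] turn deg [0.1 0.1 0. ] | t 1.8 tcp [0.3548 0.1484 0.2183] q deg [ 11.2   6.  109.3   0.   64.6 -51.8]
```

```bash
python3 -m creep '[[[-6,-4.2,0,0,0,0,0.22],[-12.3,-8.4,0,0,0,0,0.22],[-12.3,-8.4,0,0,0,0,0.22],[-12.3,-8.4,0,0,0,0,0.22]]]'; python3 - <<'E'
from h import *
rel([.426,.018,.19],Rtool(153))
im=robot.read_camera("wrist");cv2.imwrite("pics/w1.png",im[:,:,::-1])
E
```

```text
time: 2.2
tool_pos: [0.429, 0.013, 0.2185]
tool_rot: [3.141, 0.004, 2.665]
contact_force: [-0.4, 0.5, 0.0]
opening: 0.0562
shift cm [0.51 0.3  2.85] turn deg [ 0.1  0.2 -0.3] | t 2.2 tcp [0.429  0.013  0.2185] q deg [ -8.5  10.7 103.5  -0.   65.6 -71.2]
```

View pics/w1.png

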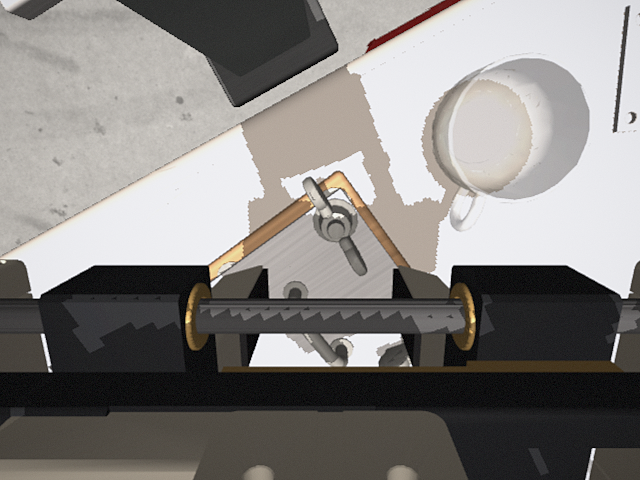

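The nl nut is in view, with its hub at about (335,225) and wing tips at about (310,180) and (362,272). The mug is at the upper right, well below the tool. I'll check these against the top-view measurement.

```bash
python3 - <<'E'
from h import *
p=robot.camera_params("wrist")
h=atz(p,(335,226),.12);a=atz(p,(311,181),.115);b=atz(p,(362,271),.115)
d=b-a;print(h,(a+b)/2,np.linalg.norm(d),np.degrees(np.arctan2(d[1],d[0]))%180)
for n,X in {"nl":[.4261,.018,.12],"handle top":[.4933,-.0321,.123]}.items(): print(n,proj(p,X))
print(robot.observe()["tool_pos"])
im=cv2.imread("pics/w1.png")[160:290,240:430];cv2.imwrite("pics/w1c.png",cv2.resize(im,None,fx=4,fy=4,interpolation=cv2.INTER_CUBIC))
rel([.426,.018,.114],Rtool(153))
E
```

```text
[0.42196917 0.02182671 0.12      ] [0.42468883 0.02226888 0.115     ] 0.07191586346972785 1.7518227430467077
nl [332.71316199 233.890597  ]
handle top [313.33823762 346.53018943]
[0.42742307 0.01530125 0.21828171]
shift cm [ 0.27  0.16 10.43] turn deg [ 0.1  0.1 -0.3] | t 2.25 tcp [0.4274 0.0153 0.2183] q deg [ -8.3  10.6 103.6   0.   65.7 -71. ]
```

View pics/w1c.png

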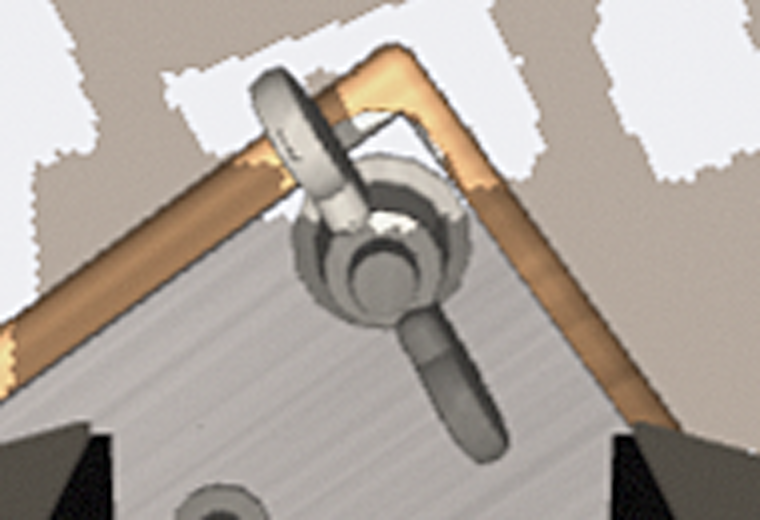

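Both measurements agree within about 4 mm, so I'll use (0.4245, 0.0195). Now I'll descend over nl.

```bash
python3 - <<'E'
from h import *
rel([.4245,.0195,.112],Rtool(153))
E
```

```text
shift cm [ 0.47  0.22 10.63] turn deg [ 0.1  0.1 -0.3] | t 2.25 tcp [0.4274 0.0153 0.2183] q deg [ -8.3  10.6 103.6   0.   65.7 -71. ]
```

```bash
python3 -m creep '[[[0.47,0.2,4.5,0,0,0,0.22],[0.47,0.2,8,0,0,0,0.22],[0.47,0.2,10.6,0,0,0,0.22],[0.47,0.2,10.6,0,0,0,0.22]]]'; python3 - <<'E'
from h import *
rel([.4245,.0195,.112],Rtool(153))
im=robot.read_camera("wrist");cv2.imwrite("pics/w2.png",im[:,:,::-1])
E
```

```text
time: 2.65
tool_pos: [0.4215, 0.0208, 0.1098]
tool_rot: [-3.141, -0.005, 2.667]
contact_force: [0.7, -0.6, 0.9]
opening: 0.0559
shift cm [-0.32  0.02 -0.22] turn deg [-0.  -0.3 -0.2] | t 2.65 tcp [0.4215 0.0208 0.1098] q deg [-7.600e+00  1.900e+01  1.128e+02  1.000e-01  4.850e+01 -7.050e+01]
```

View pics/w2.png

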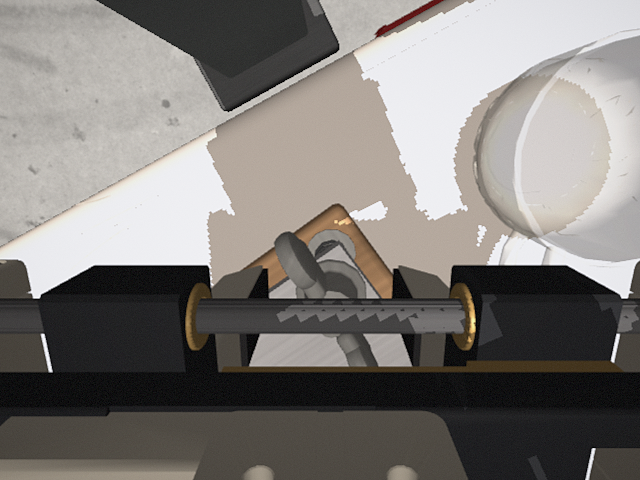

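The fingers straddle the nl nut, with no contact force. Next I'll turn clockwise, which is +z of the tool.

```bash
python3 -m creep '[[[-0.3,0,-0.2,0,0,8,0.22],[-0.3,0,-0.2,0,0,16,0.22],[-0.3,0,-0.2,0,0,24,0.22],[-0.3,0,-0.2,0,0,32,0.22],[-0.3,0,-0.2,0,0,40,0.22],[-0.3,0,-0.2,0,0,48,0.22],[-0.3,0,-0.2,0,0,56,0.22],[-0.3,0,-0.2,0,0,64,0.22]]]'; python3 - <<'E'
from h import *
rel([.4245,.0195,.112],Rtool(89))
s=robot.observe();print(s["contact_force"],s["torque"])
im=robot.read_camera("wrist");cv2.imwrite("pics/w3.png",im[:,:,::-1])
E
```

```text
time: 3.5
tool_pos: [0.4266, 0.0188, 0.1153]
tool_rot: [3.14, 0.001, 1.546]
contact_force: [2.0, -5.2, -5.0]
opening: 0.0558
shift cm [ 0.06 -0.22  0.33] turn deg [ 0.1  0.1 -0.4] | t 3.5 tcp [0.4266 0.0188 0.1153] q deg [-7.70e+00  1.87e+01  1.12e+02 -1.00e-01  4.92e+01 -6.30e+00]
[ 1.95718771 -5.18654485 -5.02830804] [-1.10134753 -0.16739621  0.19007546]
```

View pics/w3.png

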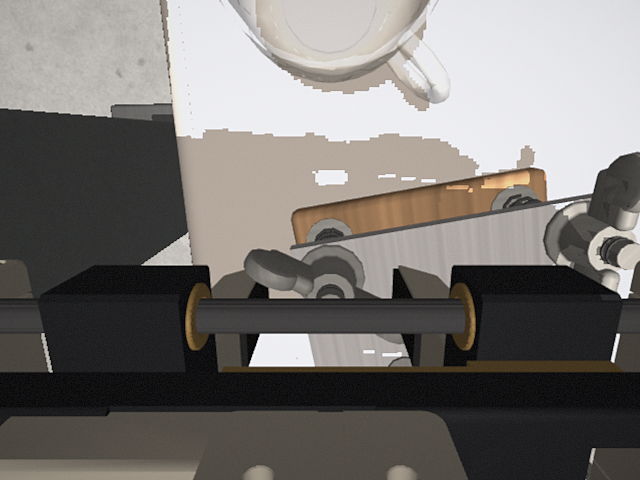

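The left finger bears on the wing at about (275,270), and the torque about z is 0.19 N m, so the nut is turning. I'll continue.

```bash
python3 -m creep '[[[0,-0.2,0.3,0,0,8,0.22],[0,-0.2,0.3,0,0,16,0.22],[0,-0.2,0.3,0,0,24,0.22],[0,-0.2,0.3,0,0,32,0.22],[0,-0.2,0.3,0,0,40,0.22],[0,-0.2,0.3,0,0,48,0.22],[0,-0.2,0.3,0,0,56,0.22],[0,-0.2,0.3,0,0,64,0.22]]]'; python3 - <<'E'
from h import *
rel([.4245,.0195,.110],Rtool(25))
s=robot.observe();print(s["contact_force"],s["torque"])
E
```

```text
time: 4.35
tool_pos: [0.4264, 0.0191, 0.1142]
tool_rot: [3.137, -0.005, 0.417]
contact_force: [3.9, -1.1, -7.6]
opening: 0.0563
shift cm [-0.16 -0.11  0.41] turn deg [ 0.3 -0.3 -1.1] | t 4.35 tcp [0.4264 0.0191 0.1142] q deg [-7.700e+00  1.870e+01  1.124e+02 -1.000e-01  4.860e+01  5.840e+01]
[ 3.85300561 -1.13714905 -7.55345151] [-0.21614106 -0.53114986  0.24040101]
```

```bash
python3 -m creep '[[[-0.1,-0.1,0.4,0,0,8,0.22],[-0.1,-0.1,0.4,0,0,16,0.22],[-0.1,-0.1,0.4,0,0,24,0.22],[-0.1,-0.1,0.4,0,0,32,0.22],[-0.1,-0.1,0.4,0,0,40,0.22],[-0.1,-0.1,0.4,0,0,48,0.22],[-0.1,-0.1,0.4,0,0,56,0.22],[-0.1,-0.1,0.4,0,0,64,0.22]]]'; python3 - <<'E'
from h import *
rel([.4245,.0195,.110],Rtool(3))
s=robot.observe();print(s["contact_force"],s["torque"])
for c in("wrist","top"):
  im=robot.read_camera(c);cv2.imwrite(f"pics/{c}4.png",im[:,:,::-1])
im=im[210:310,280:400];cv2.imwrite("pics/top4c.png",cv2.resize(im[:,:,::-1],None,fx=6,fy=6,interpolation=cv2.INTER_CUBIC))
E
```

```text
time: 5.15
tool_pos: [0.4273, 0.0193, 0.1121]
tool_rot: [-3.136, -0.012, -0.704]
contact_force: [4.6, -5.8, -7.1]
opening: 0.0555
shift cm [-0.23  0.17  0.21] turn deg [ -0.   -0.8 -43.3] | t 5.15 tcp [0.4273 0.0193 0.1121] q deg [ -7.6  18.8 112.6  -0.2  47.8 122.8]
[ 4.57716712 -5.84828034 -7.08725089] [-0.84680104 -0.61090653  0.2349252 ]
```

View pics/wrist4.png

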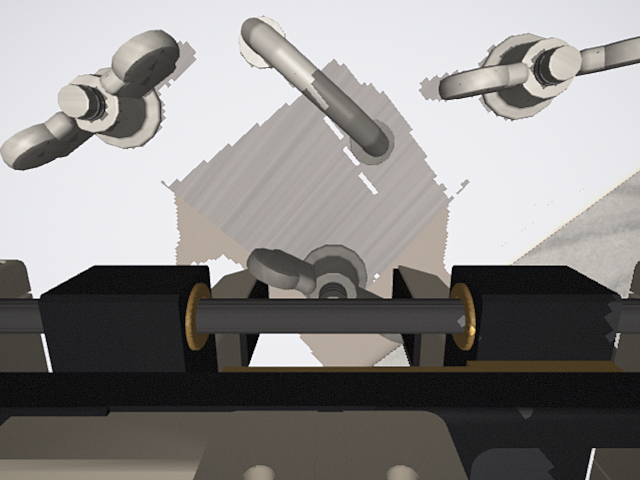

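View pics/top4.png

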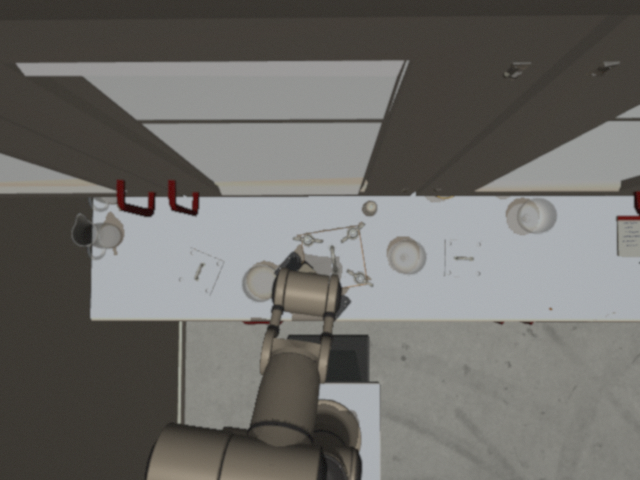

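The view matches the earlier one: the left wing, ear at (277,268), lies against the left finger. I'll estimate the wing angle from the ear's pixel position to decide the remaining turn.

```bash
python3 - <<'E'
from h import *
p=robot.camera_params("wrist");s=robot.observe();print(s["tool_pos"],s["tool_rot"])
c=np.array([.4245,.0195])
for uv in((250,264),(275,268),(300,280)):
  for z in(.104,.112):
    X=atz(p,uv,z);d=X[:2]-c;print(uv,z,X[:2],np.hypot(*d),np.degrees(np.arctan2(d[1],d[0])))
# projected template for several wing angles
for th in (-160,-155,-150,-145):
    a=np.radians(th);u=np.array([np.cos(a),np.sin(a)])
    print(th,[[proj(p,[*(c+k*r*u),z]).round(0).tolist() for r,z in((40,.104),(26,.117),(26,.09))] for k in(.001,-.001)])
E
python3 -c "
import cv2;im=cv2.imread('pics/wrist4.png')[230:310,230:430];cv2.imwrite('pics/w4c.png',cv2.resize(im,None,fx=4,fy=4,interpolation=cv2.INTER_CUBIC))"
```

```text
[0.42706802 0.01948838 0.11218141] [-3.13642995 -0.0115026  -0.7023572 ]
(250, 264) 0.104 [0.46007699 0.03651697] 0.03943728332275687 25.562442516673087
(250, 264) 0.112 [0.46096426 0.03335496] 0.0390077171595629 20.804787636363766
(275, 268) 0.104 [0.45182578 0.02953645] 0.029110625994495005 20.167710990657227
(275, 268) 0.112 [0.45314649 0.02674113] 0.029547509394504255 14.185807737714688
(300, 280) 0.104 [0.44078404 0.0249434 ] 0.017169753570254232 18.483674747677224
(300, 280) 0.112 [0.44268477 0.02238936] 0.01841288540450053 9.028184995817574
-160 [[[411.0, 340.0], [389.0, 341.0], [380.0, 312.0]], [[252.0, 256.0], [277.0, 282.0], [285.0, 261.0]]]
-155 [[[415.0, 334.0], [391.0, 337.0], [383.0, 308.0]], [[249.0, 263.0], [275.0, 287.0], [283.0, 265.0]]]
-150 [[[418.0, 327.0], [394.0, 332.0], [385.0, 304.0]], [[246.0, 270.0], [273.0, 292.0], [282.0, 269.0]]]
-145 [[[421.0, 321.0], [395.0, 328.0], [386.0, 300.0]], [[244.0, 277.0], [271.0, 297.0], [280.0, 274.0]]]
```

View pics/w4c.png

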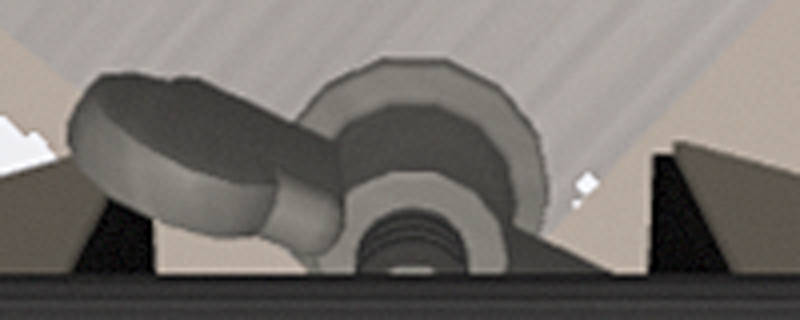

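The wing is at about −155° and its target is −177°, so it needs 22° more. I'll turn that, back off 10°, and look.

```bash
python3 -m creep '[[[-0.2,0.1,0.2,0,0,8,0.22],[-0.2,0.1,0.2,0,0,16,0.22],[-0.2,0.1,0.2,0,0,22.5,0.22],[-0.2,0.1,0.2,0,0,22.5,0.22],[-0.2,0.1,0.2,0,0,22.5,0.22],[-0.2,0.1,0.2,0,0,14,0.22],[-0.2,0.1,-3,0,0,8,0.22],[-0.2,0.1,-8,0,0,8,0.22]]]'; python3 - <<'E'
from h import *
rel([.4245,.0195,.2],Rtool(0))
s=robot.observe();print(s["contact_force"],s["torque"])
im=robot.read_camera("wrist");cv2.imwrite(f"pics/w5.png",im[:,:,::-1])
E
```

```text
time: 6.05
tool_pos: [0.4225, 0.0211, 0.193]
tool_rot: [-3.137, -0.008, -0.838]
contact_force: [2.0, -0.7, 0.5]
opening: 0.056
shift cm [ 0.26 -0.04 -0.69] turn deg [ -0.1  -0.5 -48. ] | t 6.05 tcp [0.4225 0.0211 0.193 ] q deg [-7.500e+00  1.160e+01  1.068e+02 -1.000e-01  6.110e+01  1.306e+02]
[ 1.98267182 -0.71909284  0.53759198] [0.02946594 0.12312381 0.06761   ]
```

View pics/w5.png

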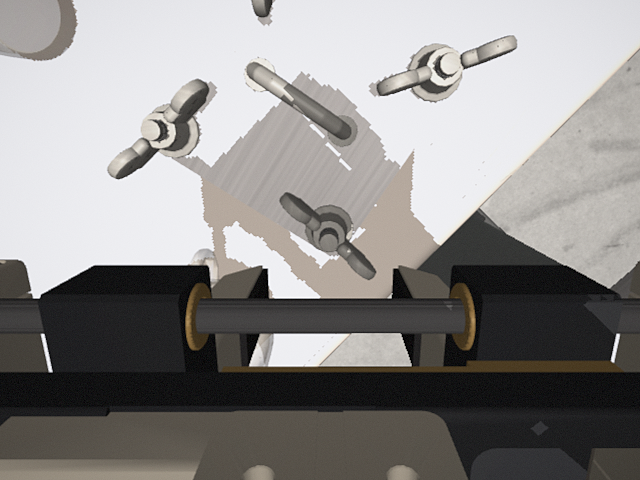

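nl now sits at (330,235) with tips at about (283,196) and (373,276). fl (158,128) and nr (443,64) are also in view, so I'll measure all three.

```bash
python3 - <<'E'
from h import *
p=robot.camera_params("wrist")
for n,h,a,b,dz in(("nl",(329,239),(283,197),(372,275),-.005),("A",(155,131),(204,87),(112,172),0),("B",(446,65),(514,42),(381,89),0)):
    H=atz(p,h,.12);A=atz(p,a,.11+dz);B=atz(p,b,.11+dz);d=B-A
    print(n,H,(A+B)/2,np.linalg.norm(d),np.degrees(np.arctan2(d[1],d[0]))%180)
E
```

```text
nl [0.4325649 0.0172889 0.12     ] [0.43136586 0.0194824  0.105     ] 0.07960953058249833 179.87099190130638
A [0.55232601 0.03704939 0.12      ] [0.55533155 0.0390739  0.11      ] 0.08008739789812637 80.84315315034003
B [ 0.45106884 -0.10160943  0.12      ] [ 0.44975291 -0.10466348  0.11      ] 0.07978380299317717 60.41477243637953
```

nl went from about 2–3° to −180°, a turn of roughly 180–183°, which is right for a half turn. fr is next. I'll unwind the last joint and lean 15° on the way. The last joint's range means fr takes two strokes, done back to back.

```bash
python3 - <<'E'
from h import *
rel([.47,-.02,.20],Rtool(18,8,-12))
E
```

```text
shift cm [ 5.9  -0.48  0.31] turn deg [  0.4   7.  -66.1] | t 6.1 tcp [0.427  0.0207 0.2019] q deg [-7.400e+00  1.100e+01  1.061e+02 -1.000e-01  6.160e+01  1.307e+02]
```

```bash
python3 -m creep '[[[0.7,0,0,0,0.9,-8.2,0.22],[1.5,-0.1,0,0.1,1.8,-16.5,0.22],[2.2,-0.2,0.1,0.1,2.6,-24.8,0.22],[3,-0.2,0.1,0.2,3.5,-33,0.22],[3.7,-0.3,0.2,0.2,4.4,-41.3,0.22],[4.4,-0.4,0.2,0.3,5.2,-49.6,0.22],[5.2,-0.4,0.3,0.4,6.1,-57.8,0.22],[5.9,-0.5,0.3,0.4,7,-66,0.22]]]'; python3 - <<'E'
from h import *
rel([.515,-.055,.185],Rtool(84,15,-13))
E
```

```text
time: 6.9
tool_pos: [0.4707, -0.0194, 0.202]
tool_rot: [3.07, -0.124, 0.324]
contact_force: [0.4, -0.6, -0.1]
opening: 0.0559
shift cm [2.83 4.62 2.4 ] turn deg [ -6.5   2.9 -65.6] | t 6.9 tcp [ 0.4707 -0.0194  0.202 ] q deg [-11.7  12.  105.3   0.   54.5  59.9]
```

```bash
python3 -m creep '[[[0.4,0.6,0.3,-0.8,0.4,-8.2,0.22],[0.7,1.2,0.6,-1.6,0.7,-16.4,0.22],[1.1,1.7,0.9,-2.4,1.1,-24.6,0.22],[1.4,2.3,1.2,-3.2,1.4,-32.8,0.22],[1.8,2.9,1.5,-4,1.8,-41,0.22],[2.1,3.5,1.8,-4.8,2.2,-49.2,0.22],[2.5,4,2.1,-5.7,2.5,-57.4,0.22],[2.8,4.6,2.4,-6.5,2.9,-65.6,0.22]]]'; python3 - <<'E'
from h import *
rel([.5605,-.082,.17],Rtool(110,15,-15))
for c in("scene","wrist"):
  im=robot.read_camera(c);cv2.imwrite(f"pics/{c}6.png",im[:,:,::-1])
E
```

```text
time: 7.7
tool_pos: [0.5154, -0.0542, 0.187]
tool_rot: [2.879, 0.033, 1.469]
contact_force: [0.2, -0.2, -0.1]
opening: 0.0556
shift cm [-2.25  4.14  2.96] turn deg [  0.4  -0.5 -25.7] | t 7.7 tcp [ 0.5154 -0.0542  0.187 ] q deg [-14.8  14.7 105.6   0.7  44.5  -9.6]
```

View pics/scene6.png

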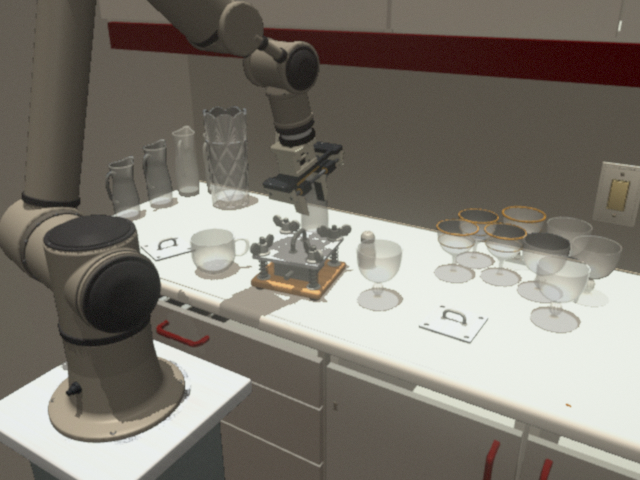

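View pics/wrist6.png

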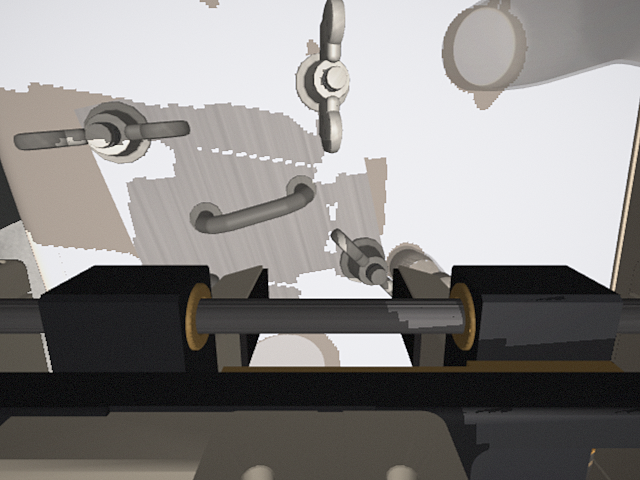

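Scene view: the wrist is at (290,68) and leans back from the press. Wrist view: fr is at (372,268), fl at (335,78), nl at (110,135), and the jug at the upper right, base (485,48). I'll estimate the wrist's distance and refine the fr, fl and jug positions.

```bash
python3 - <<'E'
from h import *
np.set_printoptions(precision=4,suppress=True)
s=robot.observe();R=Rn.from_euler("xyz",s["tool_rot"]).as_matrix();ps=robot.camera_params("scene");p=robot.camera_params("wrist")
print(s["tool_pos"])
for d in(.2,.25,.3,.35,.4): X=s["tool_pos"]-d*R[:,2];print(d,X,proj(ps,X))
for n,h,a,b in(("fr",(376,274),None,None),("fl",(336,79),(333,2),(331,150)),("nl",(101,136),(18,141),(188,128))):
    dz=-.005 if n=="nl" else 0
    print(n,atz(p,h,.12))
    if a: 
        A=atz(p,a,.11+dz);B=atz(p,b,.11+dz);d=B-A;print((A+B)/2,np.linalg.norm(d),np.degrees(np.arctan2(d[1],d[0]))%180)
print("jug base",atz(p,(485,48),0.0),"edges",atz(p,(485,93),0),atz(p,(443,48),0),atz(p,(527,48),0))
X=atz(p,(336,238),.115);Y=atz(p,(376,274),.12);d=X-Y;print("fr wing",np.degrees(np.arctan2(d[1],d[0]))%180)
E
```

```text
[ 0.5152 -0.0547  0.1866]
0.2 [ 0.4644 -0.043   0.3797] [292.0146 115.7444]
0.25 [ 0.4517 -0.0401  0.4279] [286.5582  91.7863]
0.3 [ 0.439  -0.0372  0.4762] [280.8254  66.6144]
0.35 [ 0.4263 -0.0343  0.5245] [274.7946  40.134 ]
0.4 [ 0.4136 -0.0313  0.5728] [268.4419  12.2404]
fr [ 0.5609 -0.0795  0.12  ]
fl [0.5456 0.0357 0.12  ]
[0.5462 0.0362 0.11  ] 0.07543162157841644 83.56146047597234
nl [0.4289 0.0193 0.12  ]
[0.4276 0.0198 0.105 ] 0.0779931340310885 178.52440351629787
jug base [0.7229 0.0606 0.    ] edges [0.7243 0.0222 0.    ] [0.6805 0.0629 0.    ] [0.768  0.0582 0.    ]
fr wing 130.05849725565318
```

fr is at (0.5607, −0.081) with wings at 130°. The jug's near edge is at x of about 0.68, so there is clearance. The wrist is about 0.30 m behind the TCP, which puts it near x = 0.48 over fr, clear of the cabinets.

```bash
python3 - <<'E'
from h import *
rel([.5607,-.081,.165],Rtool(110,15,-15))
rel([.5607,-.081,.118],Rtool(110,15,-15))
E
```

```text
shift cm [-2.06  4.07  3.39] turn deg [  0.3  -0.5 -26. ] | t 7.8 tcp [ 0.5152 -0.0547  0.1866] q deg [-14.8  14.8 105.6   0.7  44.5  -9.3]
shift cm [-1.91  2.85  7.93] turn deg [  0.3  -0.5 -26. ] | t 7.8 tcp [ 0.5152 -0.0547  0.1866] q deg [-14.8  14.8 105.6   0.7  44.5  -9.3]
```

```bash
python3 -m creep '[[[-1,2,1,0.1,-0.2,-8.5,0.22],[-2.06,4.07,2.4,0.2,-0.4,-17,0.22],[-2.06,4.07,3.39,0.3,-0.5,-26,0.22],[-2.06,4.07,3.39,0.3,-0.5,-26,0.22],[-2,3.4,5.8,0.3,-0.5,-26,0.22],[-1.91,2.85,7.93,0.3,-0.5,-26,0.22],[-1.91,2.85,7.93,0.3,-0.5,-26,0.22]]]'; python3 - <<'E'
from h import *
rel([.5607,-.081,.117],Rtool(110,15,-15))
im=robot.read_camera("wrist");cv2.imwrite(f"pics/w7.png",im[:,:,::-1])
E
```

```text
time: 8.5
tool_pos: [0.5587, -0.0799, 0.1165]
tool_rot: [2.929, 0.145, 1.899]
contact_force: [-0.2, -0.8, 0.5]
opening: 0.0561
shift cm [-0.17  0.15  0.  ] turn deg [-0.2 -0.2 -0.3] | t 8.5 tcp [ 0.5587 -0.0799  0.1165] q deg [-16.1  24.8 103.4   0.4  37.  -36.1]
```

View pics/w7.png

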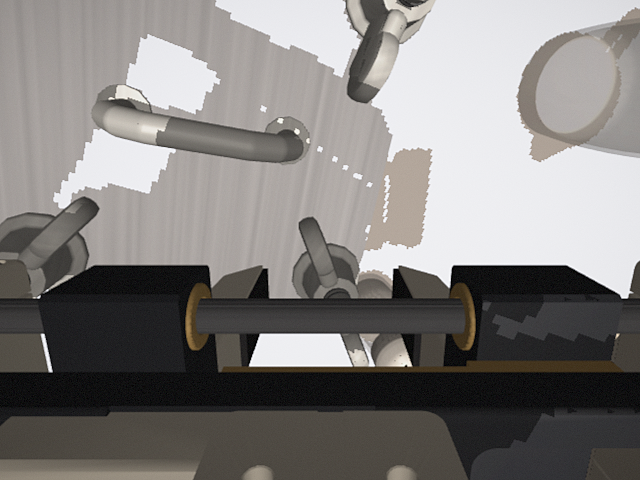

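The fingers straddle fr, with its wing running through (310,230) and no contact. Now stroke 1.

```bash
python3 -m creep '[[[-0.1,0.1,0,0,0,8,0.22],[-0.1,0.1,0,0,0,16,0.22],[-0.1,0.1,0,0,0,24,0.22],[-0.1,0.1,0,0,0,32,0.22],[-0.1,0.1,0,0,0,40,0.22],[-0.1,0.1,0,0,0,48,0.22],[-0.1,0.1,0,0,0,56,0.22],[-0.1,0.1,0,0,0,64,0.22]]]'; python3 - <<'E'
from h import *
rel([.5607,-.081,.116],Rtool(46,15,-15))
s=robot.observe();print(s["contact_force"],s["torque"])
im=robot.read_camera("wrist");cv2.imwrite(f"pics/w8.png",im[:,:,::-1])
E
```

```text
time: 9.35
tool_pos: [0.5612, -0.0811, 0.1204]
tool_rot: [2.913, -0.127, 0.805]
contact_force: [-2.1, -1.2, -0.1]
opening: 0.0557
shift cm [-0.09 -0.14  0.41] turn deg [-0.   0.1 -0.7] | t 9.35 tcp [ 0.5612 -0.0811  0.1204] q deg [-16.1  24.7 103.    0.4  37.4  28.4]
[-2.13899432 -1.15685885 -0.0864549 ] [-0.49881625  0.59198208  0.1580264 ]
```

View pics/w8.png

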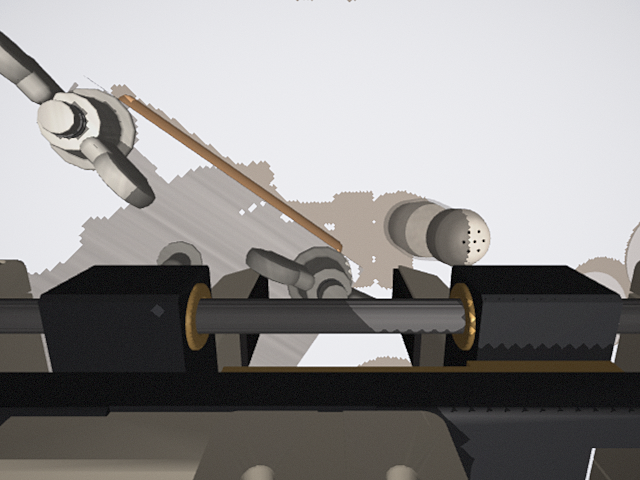

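The left finger bears on the wing, ear at (280,268). The shaker at (465,235) is clear. I'll continue, slightly lower.

```bash
python3 -m creep '[[[0,-0.1,0.5,0,0,8,0.22],[0,-0.1,0.5,0,0,16,0.22],[0,-0.1,0.5,0,0,24,0.22],[0,-0.1,0.5,0,0,32,0.22],[0,-0.1,0.5,0,0,40,0.22],[0,-0.1,0.5,0,0,48,0.22],[0,-0.1,0.5,0,0,56,0.22],[0,-0.1,0.5,0,0,64,0.22]]]'; python3 - <<'E'
from h import *
rel([.5607,-.081,.115],Rtool(-18,15,-15))
s=robot.observe();print(s["contact_force"],s["torque"])
im=robot.read_camera("wrist");cv2.imwrite(f"pics/w9.png",im[:,:,::-1])
E
```

```text
time: 10.2
tool_pos: [0.5629, -0.0806, 0.1176]
tool_rot: [-3.122, -0.264, -0.341]
contact_force: [0.6, -0.7, 1.7]
opening: 0.056
shift cm [-0.26  0.11  0.2 ] turn deg [ 0.  -0.2 -1.4] | t 10.2 tcp [ 0.5629 -0.0806  0.1176] q deg [-16.   25.  103.1   0.3  36.8  93.1]
[ 0.6496726  -0.66467929  1.69354301] [-0.24863047  0.36236773  0.1223773 ]
```

View pics/w9.png

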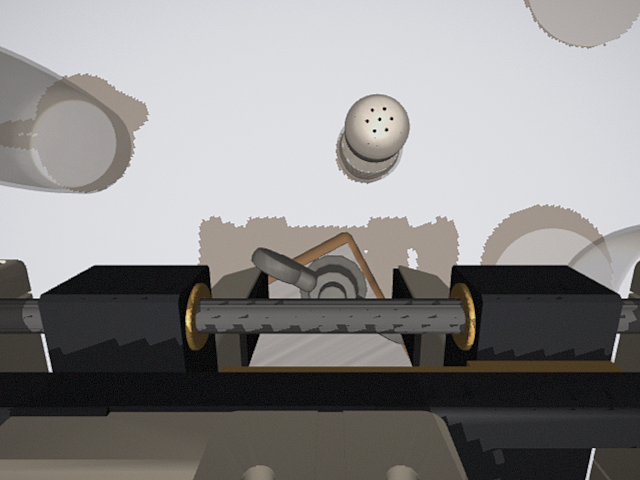

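```bash
python3 -m creep '[[[-0.1,0.1,0.3,0,0,8.4,0.22],[-0.1,0.1,0.3,0,0,16.8,0.22],[-0.1,0.1,0.3,0,0,25,0.22],[-0.1,0.1,0.3,0,0,33,0.22],[-0.1,0.1,0.3,0,0,41,0.22],[-0.1,0.1,0.3,0,0,49,0.22],[-0.1,0.1,0.3,0,0,57,0.22],[-0.1,0.1,0.3,0,0,65,0.22]]]'; python3 - <<'E'
from h import *
rel([.5607,-.081,.115],Rtool(-84,15,-15))
s=robot.observe();print(s["contact_force"],s["torque"])
im=robot.read_camera("wrist");cv2.imwrite(f"pics/w10.png",im[:,:,::-1])
E
```

```text
time: 11.05
tool_pos: [0.5629, -0.0817, 0.1161]
tool_rot: [-2.891, -0.092, -1.493]
contact_force: [-1.1, -1.7, 1.0]
opening: 0.0557
shift cm [-0.09  0.24  0.04] turn deg [-0.2 -0.2 -0.9] | t 11.05 tcp [ 0.5629 -0.0817  0.1161] q deg [-16.1  25.1 103.3   0.4  36.4 158.5]
[-1.1323201  -1.71425593  0.98959576] [-0.37650375  0.51982732  0.05301394]
```

View pics/w10.png

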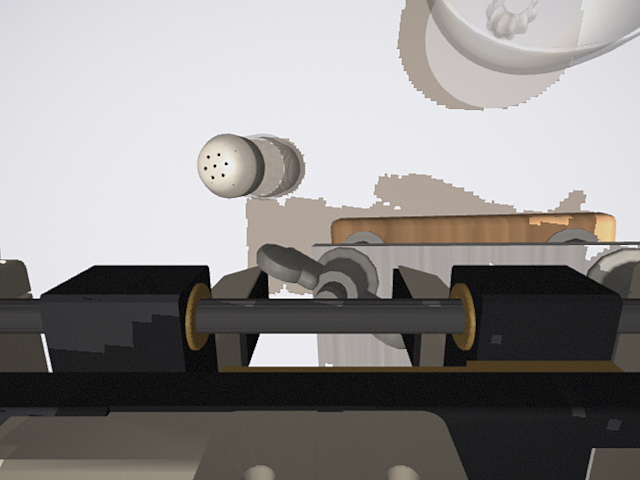

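Wing and finger are still in contact, with the wing near −20°. Now I'll back off, lift, and unwind about 146° for the second stroke.

```bash
python3 -m creep '[[[0,0,0,0,0,-8,0.22],[0,0,-3,0,0,-12,0.22],[0,0,-6.5,0,0,-20,0.22],[0,0,-6.5,0,0,-28,0.22],[0,0,-6.5,0,0,-36,0.22],[0,0,-6.5,0,0,-44,0.22],[0,0,-6.5,0,0,-52,0.22],[0,0,-6.5,0,0,-60,0.22]]]'; python3 -m creep '[[[0,0,0,0,0,-8.4,0.22],[0,0,0,0,0,-16.8,0.22],[0,0,0,0,0,-25.2,0.22],[0,0,0,0,0,-33.6,0.22],[0,0,0,0,0,-42,0.22],[0,0,0,0,0,-50,0.22],[0,0,0,0,0,-58,0.22],[0,0,0,0,0,-66,0.22]]]';  python3 - <<'E'
from h import *
im=robot.read_camera("wrist");p=robot.camera_params("wrist");np.save("p11.npy",p,allow_pickle=True);cv2.imwrite(f"pics/w11.png",im[:,:,::-1])
rel([.5607,-.081,.115],Rtool(62,15,-15))
E
```

```text
time: 11.9
tool_pos: [0.5467, -0.0769, 0.18]
tool_rot: [-3.096, -0.265, -0.437]
contact_force: [0.5, -0.3, 0.4]
opening: 0.0559
time: 12.7
tool_pos: [0.547, -0.0767, 0.1813]
tool_rot: [2.913, -0.146, 0.749]
contact_force: [-0.2, 0.6, -0.6]
opening: 0.056
shift cm [-0.25 -0.29  6.77] turn deg [  0.5  -0.2 -19.7] | t 12.75 tcp [ 0.547  -0.0767  0.1812] q deg [-16.1  18.4 101.5   0.4  44.7  31.4]
```

View pics/w11.png

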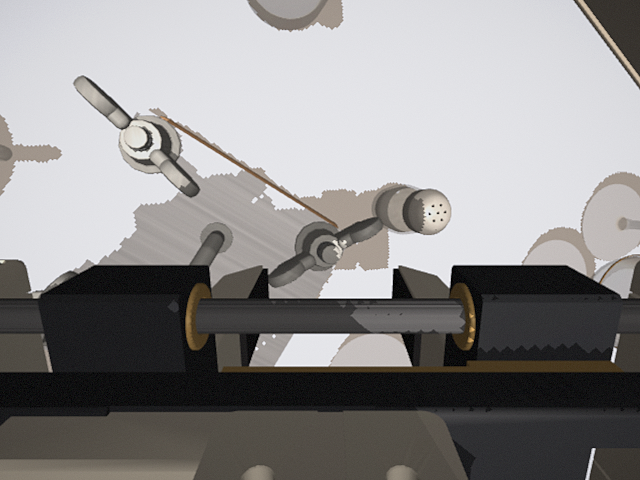

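```bash
python3 - <<'E'
from h import *
p=robot.camera_params("wrist")
def wing(n,h,a,b,z):
    A=atz(p,a,z);B=atz(p,b,z);d=B-A;print(n,atz(p,h,.12),(A+B)/2,np.linalg.norm(d),np.degrees(np.arctan2(d[1],d[0]))%180)
wing("fr",(329,251),(272,281),(380,222),.1055)
wing("fl",(139,137),(78,80),(196,192),.11)
rel([.5607,-.081,.115],Rtool(62+10,15,-15))
E
```

```text
fr [ 0.56471774 -0.07964368  0.12      ] [ 0.5645967  -0.08278382  0.1055    ] 0.07662529169324764 158.06871462925648
fl [0.54610185 0.03455939 0.12      ] [0.54510089 0.03647884 0.11      ] 0.0780480486110523 85.45032014672947
shift cm [-0.25 -0.29  6.77] turn deg [  0.5  -0.1 -29.7] | t 12.75 tcp [ 0.547  -0.0767  0.1812] q deg [-16.1  18.4 101.5   0.4  44.7  31.4]
```

fr is at −22° and needs to reach −50°, so 28° more. My unwind figure was short: the straddle needs tool yaw of about 112°, so I'll rotate 68° further back before descending.

```bash
python3 -m creep '[[[0,0,0,0,0,-8.5,0.22],[0,0,0,0,0,-17,0.22],[0,0,0,0,0,-25.5,0.22],[0,0,0,0,0,-34,0.22],[0,0,0,0,0,-42.5,0.22],[0,0,0,0,0,-51,0.22],[0,0,0,0,0,-59.5,0.22],[0,0,0,0,0,-68,0.22]]]';  python3 - <<'E'
from h import *
rel([.562,-.081,.114],Rtool(112,15,-15))
E
```

```text
time: 13.55
tool_pos: [0.5472, -0.0765, 0.1822]
tool_rot: [2.919, 0.156, 1.911]
contact_force: [0.1, 0.4, 0.3]
opening: 0.056
shift cm [ 0.16 -0.3   6.99] turn deg [ 0.4  0.3 -1.5] | t 13.55 tcp [ 0.5472 -0.0765  0.1822] q deg [-16.1  18.3 101.4   0.4  44.8 -36.8]
```

```bash
python3 -m creep '[[[0.16,-0.3,3.5,0.2,0.2,-2,0.22],[0.16,-0.3,7,0.4,0.3,-2,0.22],[0.16,-0.3,7,0.4,0.3,-2,0.22],[0.16,-0.3,7,0.4,0.3,-2,0.22]]]';  python3 - <<'E'
from h import *
rel([.562,-.081,.114],Rtool(112,15,-15))
s=robot.observe();print(s["contact_force"],s["torque"])
im=robot.read_camera("wrist");cv2.imwrite(f"pics/w12.png",im[:,:,::-1])
E
```

```text
time: 13.95
tool_pos: [0.5621, -0.0808, 0.1145]
tool_rot: [2.932, 0.159, 1.947]
contact_force: [0.6, -0.8, 0.1]
opening: 0.0561
shift cm [-0.   -0.03  0.04] turn deg [0.  0.  0.5] | t 13.95 tcp [ 0.5621 -0.0808  0.1145] q deg [-16.1  25.2 103.3   0.5  36.5 -38.9]
[ 0.6497931  -0.77298398  0.09867458] [-0.06810204  0.17353746  0.0134128 ]
```

View pics/w12.png

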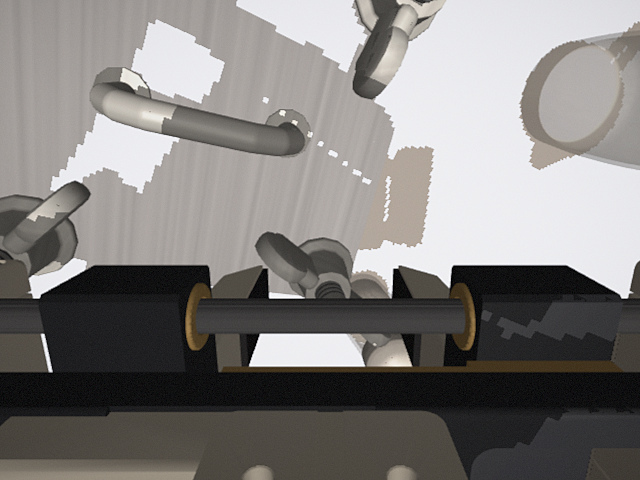

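Straddled with no contact. The forward turn is 46°, giving a wing angle of about −50°. After that I'll hold, back off and lift.

```bash
python3 -m creep '[[[0,0,0.1,0,0,8,0.22],[0,0,0.1,0,0,16,0.22],[0,0,0.1,0,0,24,0.22],[0,0,0.1,0,0,32,0.22],[0,0,0.1,0,0,40,0.22],[0,0,0.1,0,0,46,0.22],[0,0,0.1,0,0,46,0.22],[0,0,0.1,0,0,46,0.22]]]'; python3 -m creep '[[[0,0,0,0,0,-8,0.22],[0,0,-2,0,0,-10,0.22],[0,0,-6,0,0,-10,0.22],[0,0,-7,0,0,-10,0.22],[0,0,-7,0,0,-10,0.22]]]';  python3 - <<'E'
from h import *
im=robot.read_camera("wrist");cv2.imwrite(f"pics/w13.png",im[:,:,::-1])
rel([.562,-.081,.114],Rtool(66,15,-15))
E
```

```text
time: 14.8
tool_pos: [0.5628, -0.0821, 0.1163]
tool_rot: [2.878, -0.037, 1.167]
contact_force: [-3.2, -5.7, -2.7]
opening: 0.056
time: 15.3
tool_pos: [0.5462, -0.0774, 0.1879]
tool_rot: [2.868, 0.009, 1.335]
contact_force: [0.5, 0.7, -0.2]
opening: 0.0562
shift cm [ 0.09 -0.29  7.38] turn deg [ 0.5  0.1 10.6] | t 15.35 tcp [ 0.5455 -0.0773  0.1859] q deg [-16.2  17.9 101.3   0.3  45.3  -2.9]
```

View pics/w13.png

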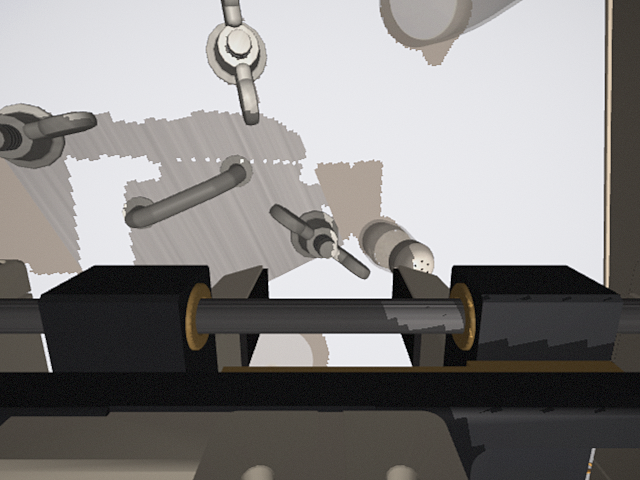

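```bash
python3 - <<'E'
from h import *
p=robot.camera_params("wrist")
def wing(n,h,a,b,z):
    A=atz(p,a,z);B=atz(p,b,z);d=B-A;print(n,atz(p,h,.12),(A+B)/2,np.linalg.norm(d),np.degrees(np.arctan2(d[1],d[0]))%180)
wing("fr",(325,248),(273,210),(368,273),.1055)
for k in(110,90,80,60): rel([.46,-.085,.19],Rtool(k,8,-18))
E
```

```text
fr [ 0.56102401 -0.07916015  0.12      ] [ 0.56330019 -0.08135069  0.1055    ] 0.07660506041757331 129.63589266993722
shift cm [-2.75 -7.74 -2.54] turn deg [  7.3   2.1 -33.4] | t 15.35 tcp [ 0.5455 -0.0773  0.1859] q deg [-16.2  17.9 101.3   0.3  45.3  -2.9]
shift cm [-2.75 -7.74 -2.54] turn deg [  7.5   0.8 -13.5] | t 15.35 tcp [ 0.5455 -0.0773  0.1859] q deg [-16.2  17.9 101.3   0.3  45.3  -2.9]
shift cm [-2.75 -7.74 -2.54] turn deg [ 7.5  0.1 -3.5] | t 15.35 tcp [ 0.5455 -0.0773  0.1859] q deg [-16.2  17.9 101.3   0.3  45.3  -2.9]
shift cm [-2.75 -7.74 -2.54] turn deg [ 7.4 -1.2 16.5] | t 15.35 tcp [ 0.5455 -0.0773  0.1859] q deg [-16.2  17.9 101.3   0.3  45.3  -2.9]
```

fr stands at 129.6°, a turn of about 180°. nr is next: upright, wings at 60°, starting from tool yaw 196° so a single stroke fits.

```bash
python3 - <<'E'
from h import *
rel([.49,-.09,.19],Rtool(140,7,-19))
E
```

```text
shift cm [-2.53 -4.81 -1.73] turn deg [  7.7   4.6 -63.4] | t 15.35 tcp [ 0.5455 -0.0773  0.1859] q deg [-16.2  17.9 101.3   0.3  45.3  -2.9]
```

```bash
python3 -m creep '[[[-0.3,-0.6,-0.2,1,0.6,-7.9,0.22],[-0.6,-1.2,-0.4,1.9,1.1,-15.8,0.22],[-1,-1.8,-0.6,2.9,1.7,-23.8,0.22],[-1.3,-2.4,-0.9,3.9,2.3,-31.7,0.22],[-1.6,-3,-1.1,4.8,2.9,-39.6,0.22],[-1.9,-3.6,-1.3,5.8,3.4,-47.5,0.22],[-2.2,-4.2,-1.5,6.7,4,-55.5,0.22],[-2.5,-4.8,-1.7,7.7,4.6,-63.4,0.22]]]'; python3 - <<'E'
from h import *
rel([.443,-.0995,.18],Rtool(196,0,0))
E
```

```text
time: 16.15
tool_pos: [0.4896, -0.0897, 0.1887]
tool_rot: [3.099, 0.112, 2.447]
contact_force: [-0.5, -0.6, -0.2]
opening: 0.056
shift cm [ 3.03 -3.75  0.37] turn deg [ -0.9   7.1 -55.6] | t 16.15 tcp [ 0.4896 -0.0897  0.1887] q deg [-19.2  16.2 101.6   0.   55.3 -69.6]
```

```bash
python3 -m creep '[[[0.4,-0.5,0,-0.1,1,-8,0.22],[0.9,-1.1,0.1,-0.3,2,-16,0.22],[1.3,-1.6,0.2,-0.4,3,-24,0.22],[1.7,-2.1,0.2,-0.5,4,-32,0.22],[2.2,-2.7,0.3,-0.6,5.1,-40,0.22],[2.6,-3.2,0.3,-0.8,6.1,-48,0.22],[3,-3.75,0.4,-0.9,7.1,-55.6,0.22],[3,-3.75,0.4,-0.9,7.1,-55.6,0.22]]]'; python3 - <<'E'
from h import *
p=robot.camera_params("wrist")
im=robot.read_camera("wrist");cv2.imwrite(f"pics/w14.png",im[:,:,::-1])
rel([.443,-.0995,.112],Rtool(196,0,0))
for X in([.4435,-.0995,.12],): print(proj(p,X))
E
```

```text
time: 16.95
tool_pos: [0.4426, -0.0996, 0.1787]
tool_rot: [3.14, -0.002, -2.861]
contact_force: [0.6, -0.1, 0.1]
opening: 0.0556
shift cm [-0.01  0.    6.7 ] turn deg [ 0.1 -0.1 -0.1] | t 17.0 tcp [ 0.4431 -0.0996  0.179 ] q deg [ -22.4   16.   103.3    0.    60.8 -128.2]
[330.4407801  258.32808434]
```

View pics/w14.png

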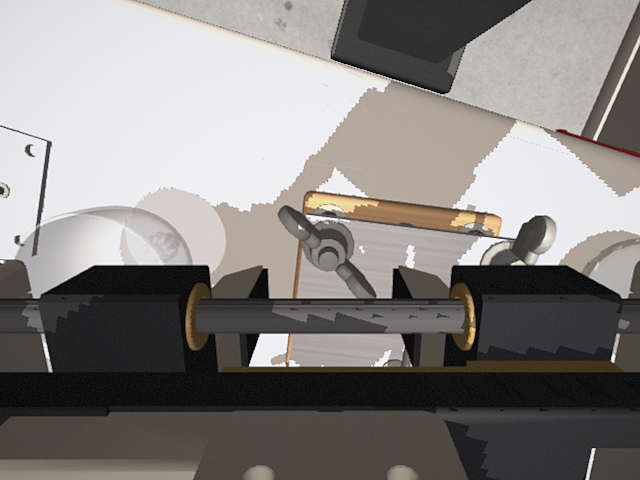

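nr's stud is at (328,259), against a predicted (330,258). Its tips are at (281,210) and (372,297). The coupe at (110,240) is lower and outside the sweep. I'll descend.

```bash
python3 -m creep '[[[0,0,4,0,0,0,0.22],[0,0,6.7,0,0,0,0.22],[0,0,6.7,0,0,0,0.22],[0,0,6.7,0,0,0,0.22]]]'; python3 - <<'E'
from h import *
p=robot.camera_params("wrist")
im=robot.read_camera("wrist");cv2.imwrite(f"pics/w15.png",im[:,:,::-1])
rel([.443,-.0995,.112],Rtool(196,0,0))
s=robot.observe();print(s["contact_force"],s["torque"])
E
```

```text
time: 17.4
tool_pos: [0.4432, -0.0995, 0.1122]
tool_rot: [3.14, -0.002, -2.867]
contact_force: [0.4, -0.7, 0.4]
opening: 0.056
shift cm [0.06 0.05 0.09] turn deg [ 0.  -0.  -0.2] | t 17.45 tcp [ 0.4437 -0.0998  0.1129] q deg [ -22.4   21.4  108.     0.    50.6 -128.1]
[0.41434692 1.0940763  0.32163481] [ 0.0677527  -0.02280941  0.06693798]
```

View pics/w15.png

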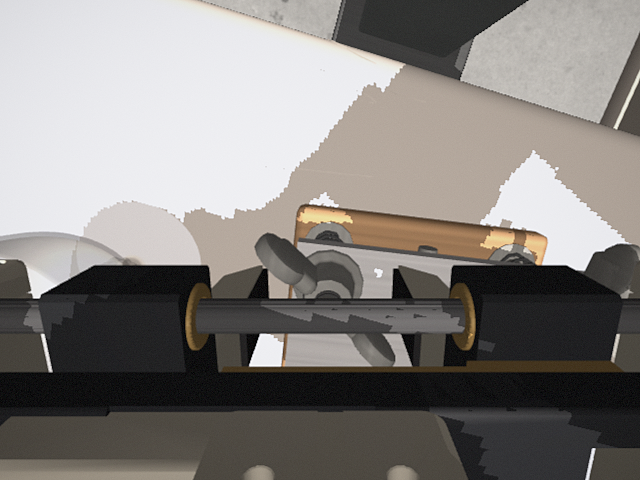

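The fingers are in place with the wing between them. Turning nr, three calls of 64°.

```bash
python3 -m creep '[[[0,0,0.2,0,0,8,0.22],[0,0,0.2,0,0,16,0.22],[0,0,0.2,0,0,24,0.22],[0,0,0.2,0,0,32,0.22],[0,0,0.2,0,0,40,0.22],[0,0,0.2,0,0,48,0.22],[0,0,0.2,0,0,56,0.22],[0,0,0.2,0,0,64,0.22]]]'; python3 - <<'E'
from h import *
rel([.443,-.0995,.111],Rtool(132,0,0))
s=robot.observe();print(s["contact_force"],s["torque"])
E
```

```text
time: 18.25
tool_pos: [0.4447, -0.1001, 0.1124]
tool_rot: [3.14, 0.002, 2.293]
contact_force: [0.5, -0.5, -2.0]
opening: 0.0558
shift cm [ 0.16 -0.09  0.14] turn deg [ 0.1  0.1 -0.6] | t 18.25 tcp [ 0.4447 -0.1001  0.1124] q deg [-22.3  21.5 108.    0.   50.3 -63.8]
[ 0.4663375  -0.48673502 -2.03590522] [-0.05321815 -0.07613039  0.0582693 ]
```

```bash
python3 -m creep '[[[0.1,0,0.2,0,0,8,0.22],[0.1,0,0.2,0,0,16,0.22],[0.1,0,0.2,0,0,24,0.22],[0.1,0,0.2,0,0,32,0.22],[0.1,0,0.2,0,0,40,0.22],[0.1,0,0.2,0,0,48,0.22],[0.1,0,0.2,0,0,56,0.22],[0.1,0,0.2,0,0,64,0.22]]]'; python3 - <<'E'
from h import *
rel([.443,-.0995,.110],Rtool(68,0,0))
s=robot.observe();print(s["contact_force"],s["torque"])
im=robot.read_camera("wrist");cv2.imwrite(f"pics/w16.png",im[:,:,::-1])
E
```

```text
time: 19.05
tool_pos: [0.4448, -0.0998, 0.1119]
tool_rot: [3.136, -0.0, 1.17]
contact_force: [-0.6, -1.5, -2.5]
opening: 0.056
shift cm [-0.05 -0.18  0.18] turn deg [ 0.3 -0.  -1. ] | t 19.05 tcp [ 0.4448 -0.0998  0.1119] q deg [-22.3  21.5 108.2   0.   50.    0.7]
[-0.60227819 -1.46526675 -2.46289434] [-0.29432095  0.10689338  0.07402552]
```

View pics/w16.png

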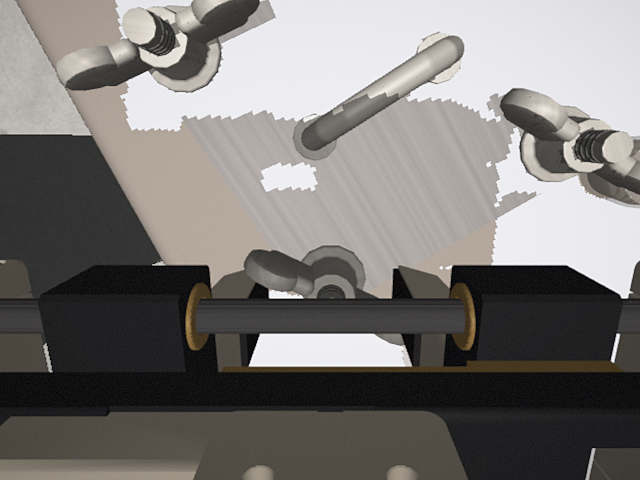

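The wing follows, at about −49°. Target is −120°, so 71° remain.

```bash
python3 -m creep '[[[0,-0.1,0.2,0,0,8,0.22],[0,-0.1,0.2,0,0,16,0.22],[0,-0.1,0.2,0,0,24,0.22],[0,-0.1,0.2,0,0,32,0.22],[0,-0.1,0.2,0,0,40,0.22],[0,-0.1,0.2,0,0,48,0.22],[0,-0.1,0.2,0,0,56,0.22],[0,-0.1,0.2,0,0,64,0.22]]]'; python3 - <<'E'
from h import *
rel([.443,-.0995,.109],Rtool(-4,0,0))
s=robot.observe();print(s["contact_force"],s["torque"])
E
```

```text
time: 19.9
tool_pos: [0.4451, -0.0997, 0.1111]
tool_rot: [3.138, -0.008, 0.042]
contact_force: [1.3, 0.1, -2.9]
opening: 0.056
shift cm [-0.21 -0.03  0.21] turn deg [ 0.2 -0.5  6.4] | t 19.9 tcp [ 0.4451 -0.0997  0.1111] q deg [-22.3  21.5 108.4   0.   49.7  65.3]
[ 1.28305771  0.12940568 -2.85516436] [-0.05243227 -0.02511108  0.11262159]
```

```bash
python3 -m creep '[[[-0.1,0,0.2,0,0,6.5,0.22],[-0.1,0,0.2,0,0,6.5,0.22],[-0.1,0,0.2,0,0,6.5,0.22],[-0.1,0,0,0,0,-2,0.22],[-0.1,0,-2,0,0,-4,0.22],[-0.1,0,-6,0,0,-4,0.22],[-0.1,0,-7.5,0,0,-4,0.22],[-0.1,0,-7.5,0,0,-4,0.22]]]'; python3 - <<'E'
from h import *
im=robot.read_camera("wrist");p=robot.camera_params("wrist");cv2.imwrite(f"pics/w17.png",im[:,:,::-1])
rel([.443,-.0995,.18],Rtool(-4,0,0))
E
```

```text
time: 20.7
tool_pos: [0.4449, -0.1001, 0.1888]
tool_rot: [3.135, -0.013, 0.115]
contact_force: [0.4, 0.3, -0.3]
opening: 0.056
shift cm [-0.1  -0.04  0.71] turn deg [ 0.3 -0.6 10.6] | t 20.75 tcp [ 0.444  -0.0997  0.1871] q deg [-22.3  15.2 103.    0.   61.2  61.1]
```

View pics/w17.png

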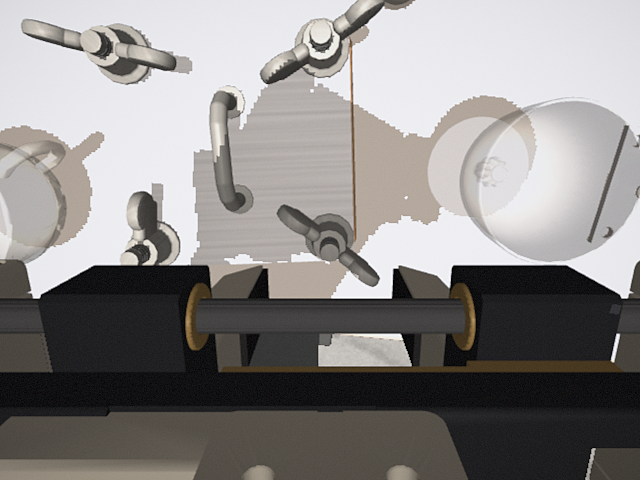

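```bash
python3 - <<'E'
from h import *
p=robot.camera_params("wrist")
def wing(n,h,a,b,z):
    A=atz(p,a,z);B=atz(p,b,z);d=B-A;print(n,atz(p,h,.12),(A+B)/2,np.linalg.norm(d),np.degrees(np.arctan2(d[1],d[0]))%180)
wing("nr",(327,247),(280,211),(376,281),.1055)
wing("fl",(95,38),(24,28),(175,64),.11)
wing("fr",(319,35),(265,77),(379,0),.1055)
rel([.49,-.045,.19],Rtool(80,8,-12))
E
```

```text
nr [ 0.44832746 -0.09824161  0.12      ] [ 0.44437379 -0.10002765  0.1055    ] 0.07560324452539063 59.304411061559136
fl [0.54584754 0.03263773 0.12      ] [0.54380773 0.03579067 0.11      ] 0.08063874846816381 83.86531693591755
fr [ 0.56056501 -0.08139323  0.12      ] [ 0.56201342 -0.08188065  0.1055    ] 0.07397972664583112 128.22002662909478
shift cm [ 5.2  -4.91 -0.26] turn deg [ -6.4   4.6 -73.3] | t 20.75 tcp [ 0.444  -0.0997  0.1871] q deg [-22.3  15.2 103.    0.   61.2  61.1]
```

nr reads 59.3°, so it has had its half turn. fl is last: centre (0.545, 0.0355), wings at 84°, lean 15°, start yaw 224°.

```bash
python3 - <<'E'
from h import *
rel([.47,-.06,.19],Rtool(72,5,-12))
E
```

```text
shift cm [ 3.04 -3.65 -0.28] turn deg [ -3.5   3.  -65.4] | t 20.75 tcp [ 0.444  -0.0997  0.1871] q deg [-22.3  15.2 103.    0.   61.2  61.1]
```

```bash
python3 -m creep '[[[0.4,-0.5,0,-0.4,0.4,-8.2,0.22],[0.8,-0.9,0,-0.9,0.8,-16.4,0.22],[1.1,-1.4,-0.1,-1.3,1.1,-24.5,0.22],[1.5,-1.8,-0.1,-1.8,1.5,-32.7,0.22],[1.9,-2.3,-0.2,-2.2,1.9,-40.9,0.22],[2.3,-2.7,-0.2,-2.6,2.3,-49,0.22],[2.7,-3.2,-0.2,-3.1,2.6,-57.2,0.22],[3,-3.65,-0.3,-3.5,3,-65.4,0.22]]]'; python3 - <<'E'
from h import *
rel([.50,-.02,.19],Rtool(138,10,-8))
E
```

```text
time: 21.55
tool_pos: [0.4689, -0.0595, 0.1887]
tool_rot: [3.057, -0.009, 1.265]
contact_force: [0.4, 0.5, -0.2]
opening: 0.0561
shift cm [4.7  1.77 0.06] turn deg [ -5.1  -1.9 -65.5] | t 21.55 tcp [ 0.4689 -0.0595  0.1887] q deg [-16.8  14.7 103.6   0.6  56.9   0.4]
```

```bash
python3 -m creep '[[[0.6,0.2,0,-0.6,-0.2,-8.2,0.22],[1.2,0.4,0,-1.3,-0.5,-16.4,0.22],[1.8,0.7,0,-1.9,-0.7,-24.6,0.22],[2.4,0.9,0,-2.5,-1,-32.8,0.22],[2.9,1.1,0,-3.2,-1.2,-41,0.22],[3.5,1.3,0,-3.8,-1.4,-49,0.22],[4.1,1.5,0,-4.5,-1.7,-57.3,0.22],[4.7,1.8,0,-5.1,-1.9,-65.5,0.22]]]'; python3 - <<'E'
from h import *
rel([.525,.018,.18],Rtool(204,15,-5))
E
```

```text
time: 22.35
tool_pos: [0.4995, -0.0197, 0.1891]
tool_rot: [3.046, 0.143, 2.41]
contact_force: [0.1, 0.1, -0.5]
opening: 0.0559
shift cm [0.75 4.41 1.24] turn deg [ -0.9  -5.4 -65.4] | t 22.35 tcp [ 0.4995 -0.0197  0.1891] q deg [-11.4  15.  103.7   0.7  51.4 -60.3]
```

```bash
python3 -m creep '[[[0.1,0.6,0.2,-0.1,-0.7,-8.2,0.22],[0.2,1.1,0.3,-0.2,-1.4,-16.4,0.22],[0.3,1.7,0.5,-0.3,-2,-24.6,0.22],[0.4,2.2,0.6,-0.5,-2.7,-32.8,0.22],[0.5,2.8,0.8,-0.6,-3.4,-41,0.22],[0.6,3.3,0.9,-0.7,-4.1,-49,0.22],[0.7,3.9,1.1,-0.8,-4.7,-57.3,0.22],[0.75,4.4,1.2,-0.9,-5.4,-65.4,0.22]]]'; python3 - <<'E'
from h import *
rel([.545,.0355,.165],Rtool(224,15,-4))
rel([.545,.0355,.116],Rtool(224,15,-4))
p=robot.camera_params("wrist")
im=robot.read_camera("wrist");cv2.imwrite(f"pics/w18.png",im[:,:,::-1])
print(proj(p,[.545,.0355,.12]))
E
```

```text
time: 23.15
tool_pos: [0.524, 0.0183, 0.1787]
tool_rot: [-3.012, 0.225, -2.7]
contact_force: [0.4, 0.4, 0.4]
opening: 0.0555
shift cm [-2.26  0.9   1.82] turn deg [ -0.1  -0.3 -19.5] | t 23.15 tcp [0.524  0.0183 0.1787] q deg [  -6.6   16.1  105.2    0.6   43.9 -121.5]
shift cm [-1.16  1.52  6.56] turn deg [ -0.1  -0.3 -19.5] | t 23.15 tcp [0.524  0.0183 0.1787] q deg [  -6.6   16.1  105.2    0.6   43.9 -121.5]
[355.85831081 275.77527976]
```

View pics/w18.png

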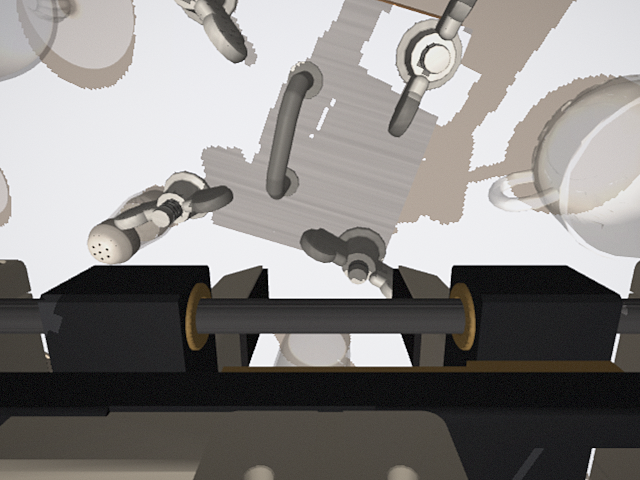

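The fl stud is at (358,271), against a predicted (356,276). The jug base shows beyond it at (315,345). I'll move over fl and descend.

```bash
python3 -m creep '[[[-0.8,0.3,0.6,0,-0.1,-6.5,0.22],[-1.6,0.6,1.2,0,-0.2,-13,0.22],[-2.2,0.9,1.8,-0.1,-0.3,-19.5,0.22],[-2.2,0.9,1.8,-0.1,-0.3,-19.5,0.22],[-1.7,1.2,4.3,-0.1,-0.3,-19.5,0.22],[-1.16,1.5,6.5,-0.1,-0.3,-19.5,0.22],[-1.16,1.5,6.5,-0.1,-0.3,-19.5,0.22]]]'; python3 - <<'E'
from h import *
rel([.545,.0355,.116],Rtool(224,15,-4))
s=robot.observe();print(s["contact_force"],s["torque"])
im=robot.read_camera("wrist");cv2.imwrite(f"pics/w19.png",im[:,:,::-1])
E
```

```text
time: 23.9
tool_pos: [0.5423, 0.0355, 0.1133]
tool_rot: [-2.95, 0.17, -2.354]
contact_force: [-0.5, 0.6, 0.3]
opening: 0.0558
shift cm [-0.23 -0.23 -0.19] turn deg [ 0.3 -0.2  0.2] | t 23.9 tcp [0.5423 0.0355 0.1133] q deg [  -4.4   23.4  106.7    0.2   35.3 -138.8]
[-0.52312592  0.61071887  0.28079566] [ 0.05940223  0.25827345 -0.02203101]
```

View pics/w19.png

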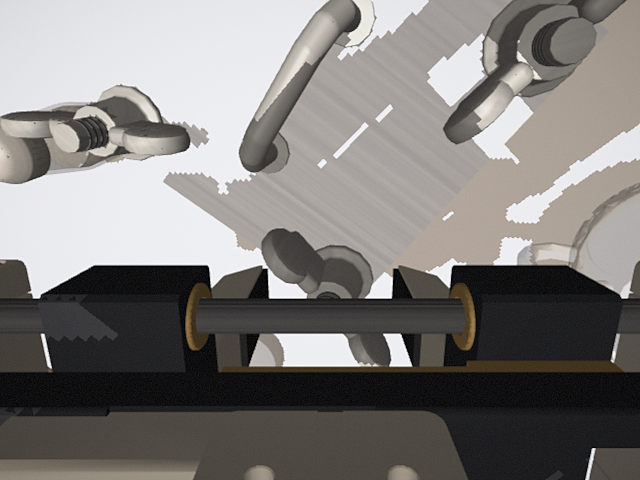

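The fingers straddle fl. Turning, about 205° in total.

```bash
python3 -m creep '[[[-0.2,-0.2,0,0,0,8,0.22],[-0.2,-0.2,0,0,0,16,0.22],[-0.2,-0.2,0,0,0,24,0.22],[-0.2,-0.2,0,0,0,32,0.22],[-0.2,-0.2,0,0,0,40,0.22],[-0.2,-0.2,0,0,0,48,0.22],[-0.2,-0.2,0,0,0,56,0.22],[-0.2,-0.2,0,0,0,64,0.22]]]'; python3 - <<'E'
from h import *
rel([.545,.0355,.115],Rtool(160,15,-4))
s=robot.observe();print(s["contact_force"],s["torque"])
E
```

```text
time: 24.75
tool_pos: [0.5451, 0.0357, 0.1162]
tool_rot: [3.068, 0.245, 2.779]
contact_force: [-3.0, 2.8, -3.2]
opening: 0.0561
shift cm [ 0.03 -0.03  0.11] turn deg [-0.  -0.3 -0.2] | t 24.75 tcp [0.5451 0.0357 0.1162] q deg [ -4.4  23.3 106.2   0.2  35.8 -74.3]
[-3.03855902  2.79611775 -3.15708092] [0.26663296 0.83102718 0.20331452]
```

```bash
python3 -m creep '[[[0,0,0.2,0,0,8,0.22],[0,0,0.2,0,0,16,0.22],[0,0,0.2,0,0,24,0.22],[0,0,0.2,0,0,32,0.22],[0,0,0.2,0,0,40,0.22],[0,0,0.2,0,0,48,0.22],[0,0,0.2,0,0,56,0.22],[0,0,0.2,0,0,64,0.22]]]'; python3 - <<'E'
from h import *
rel([.545,.0355,.114],Rtool(96,15,-4))
s=robot.observe();print(s["contact_force"],s["torque"])
im=robot.read_camera("wrist");cv2.imwrite(f"pics/w20.png",im[:,:,::-1])
E
```

```text
time: 25.55
tool_pos: [0.5454, 0.0359, 0.1151]
tool_rot: [2.889, 0.04, 1.659]
contact_force: [-1.9, 1.2, -2.3]
opening: 0.0563
shift cm [-0.03 -0.07  0.1 ] turn deg [-0.3 -0.1 -0.7] | t 25.55 tcp [0.5454 0.0359 0.1151] q deg [ -4.4  23.5 106.2   0.3  35.7  -9.9]
[-1.87201497  1.19606848 -2.31554727] [0.11441784 0.40437149 0.16348902]
```

View pics/w20.png

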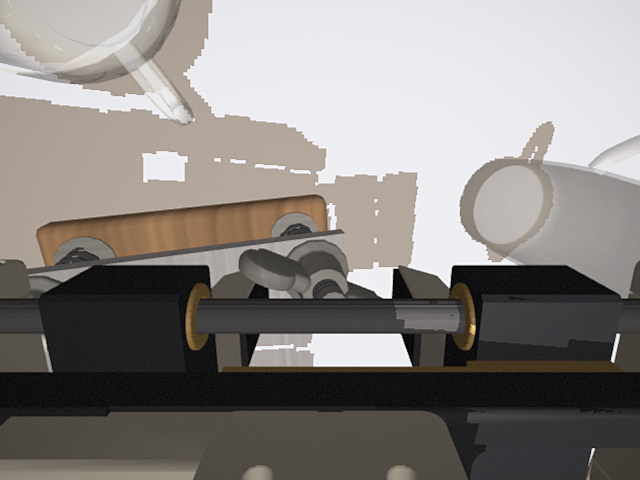

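The wing follows. The jug, base at (508,205), stays outside the gripper body's sweep and the forces are small. I'll continue.

```bash
python3 -m creep '[[[0,0,0.2,0,0,8,0.22],[0,0,0.2,0,0,16,0.22],[0,0,0.2,0,0,24,0.22],[0,0,0.2,0,0,32,0.22],[0,0,0.2,0,0,40,0.22],[0,0,0.2,0,0,48,0.22],[0,0,0.2,0,0,56,0.22],[0,0,0.2,0,0,64,0.22]]]'; python3 - <<'E'
from h import *
rel([.545,.0355,.113],Rtool(20,15,-4))
s=robot.observe();print(s["contact_force"],s["torque"])
im=robot.read_camera("wrist");cv2.imwrite(f"pics/w21.png",im[:,:,::-1])
E
```

```text
time: 26.4
tool_pos: [0.5446, 0.0354, 0.1133]
tool_rot: [2.996, -0.207, 0.551]
contact_force: [-3.8, -1.3, -3.0]
opening: 0.0561
shift cm [0.04 0.   0.04] turn deg [-0.3  0.4 10.7] | t 26.4 tcp [0.5446 0.0354 0.1133] q deg [ -4.4  23.6 106.3   0.2  35.6  54.7]
[-3.75308497 -1.31336345 -2.96356059] [-0.38553593  1.12465603  0.03322359]
```

View pics/w21.png

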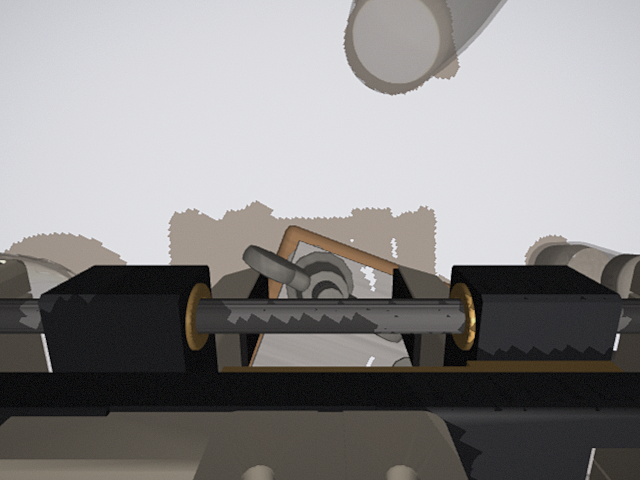

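The wing is at about −85° with −96° as target, so 11° more. Then I'll back off and lift.

```bash
python3 -m creep '[[[0,0,0.1,0,0,7,0.22],[0,0,0.1,0,0,11,0.22],[0,0,0.1,0,0,11,0.22],[0,0,0.1,0,0,11,0.22],[0,0,0,0,0,3,0.22],[0,0,-2,0,0,0,0.22],[0,0,-6,0,0,0,0.22],[0,0,-7,0,0,0,0.22]]]'; python3 -m creep '[[[0,0,0,0,0,0,0.22],[0,0,0,0,0,0,0.22]]]'; python3 - <<'E'
from h import *
p=robot.camera_params("wrist")
im=robot.read_camera("wrist");cv2.imwrite(f"pics/w22.png",im[:,:,::-1])
rel([.44,-.01,.2],Rtool(31,0,-4))
E
```

```text
time: 27.25
tool_pos: [0.5296, 0.0366, 0.1859]
tool_rot: [2.991, -0.216, 0.548]
contact_force: [0.7, 0.2, 0.1]
opening: 0.0559
time: 27.45
tool_pos: [0.5305, 0.0365, 0.1865]
tool_rot: [2.989, -0.218, 0.55]
contact_force: [-0.9, -0.1, -0.1]
opening: 0.0564
shift cm [-9.55 -0.17 -3.65] turn deg [  8.6 -12.4  -0.5] | t 27.5 tcp [0.5299 0.0366 0.1855] q deg [ -4.4  16.2 103.8   0.2  44.9  54.9]
```

View pics/w22.png

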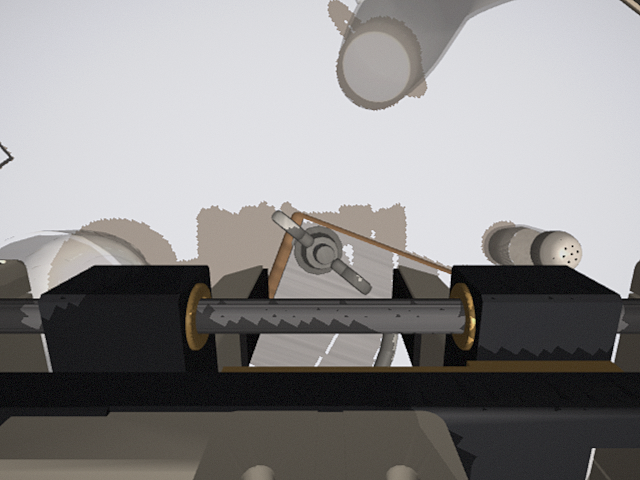

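```bash
python3 - <<'E'
from h import *
p=robot.camera_params("wrist")
def wing(n,h,a,b,z):
    A=atz(p,a,z);B=atz(p,b,z);d=B-A;print(n,atz(p,h,.12),(A+B)/2,np.linalg.norm(d),np.degrees(np.arctan2(d[1],d[0]))%180)
wing("fl",(322,253),(274,214),(369,290),.1055)
rel([.40,-.03,.26],Rtool(0,0,0))
E
```

```text
fl [0.54500381 0.03897227 0.12      ] [0.5450012  0.03644071 0.1055    ] 0.07736679328637053 80.59155894761909
shift cm [-12.61   0.48 -10.45] turn deg [  5.  -14.4  30.3] | t 27.5 tcp [0.5299 0.0366 0.1855] q deg [ -4.4  16.2 103.8   0.2  44.9  54.9]
```

fl went from 84° to 80.6°, about 183°, which is within 2.7–3.6 rad. I'll retreat for an overview from above, with the camera looking ahead over the whole press.

```bash
python3 -m creep '[[[-2,0,-2.5,0.8,-2.4,4,0.22],[-5,0.1,-5,1.7,-4.8,10,0.22],[-9,0.3,-7.5,2.5,-7.2,15,0.22],[-12.6,0.5,-10.4,3.3,-9.6,20,0.22],[-12.6,0.5,-10.4,4.2,-12,25,0.22],[-12.6,0.5,-10.4,5,-14.4,30,0.22],[-12.6,0.5,-10.4,5,-14.4,30,0.22],[-12.6,0.5,-10.4,5,-14.4,30,0.22]]]'; python3 - <<'E'
from h import *
im=robot.read_camera("wrist");p=robot.camera_params("wrist");cv2.imwrite(f"pics/w23.png",im[:,:,::-1])
im=robot.read_camera("scene");cv2.imwrite(f"pics/s23.png",cv2.resize(im[150:320,180:410,::-1],None,fx=3.4,fy=3.4,interpolation=cv2.INTER_CUBIC))
s=robot.observe();print(s["tool_pos"],s["time"])
E
```

```text
time: 28.3
tool_pos: [0.4003, -0.0301, 0.2585]
tool_rot: [3.142, 0.001, 0.008]
contact_force: [0.3, 0.8, -0.1]
opening: 0.0557
[ 0.4000734  -0.02989358  0.25888832] 28.4
```

View pics/w23.png

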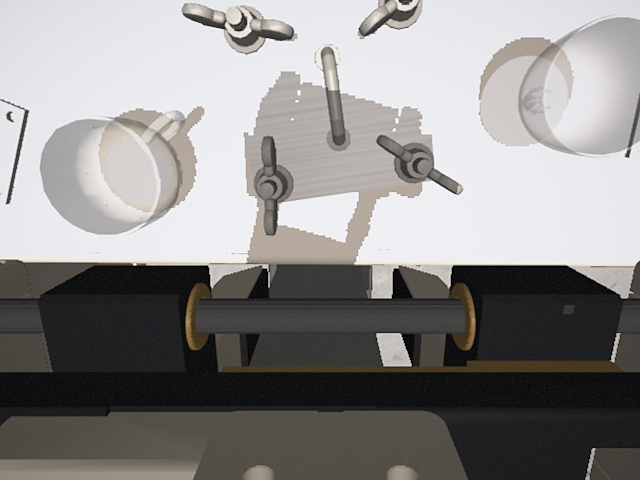

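View pics/s23.png

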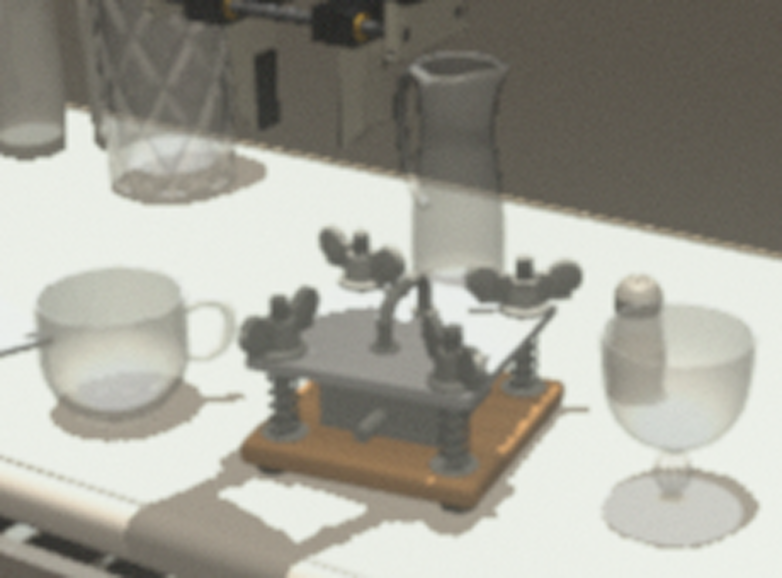

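The cover has come down and the stud tops stand proud of the nuts. Mug, coupe, shaker and jug are at the same pixels as before. With the arm at rest, I'll do one last measurement of all four wing directions.

```bash
python3 - <<'E'
from h import *
p=robot.camera_params("wrist")
def wing(n,h,a,b,z):
    A=atz(p,a,z);B=atz(p,b,z);d=B-A;print(n,atz(p,h,.12),(A+B)/2,np.linalg.norm(d),np.degrees(np.arctan2(d[1],d[0]))%180)
wing("nl",(270,186),(268,140),(271,233),.1055)
wing("nr",(420,161),(379,138),(461,191),.1055)
wing("fl",(237,20),(184,10),(293,35),.1055)
ps=robot.camera_params("scene")
robot.read_camera("scene")
for n in("cover","mug","coupe","shaker","jug"):
    print(n,[(round(d["score"],2),toworld(ps,d["centre"]).round(4)) for d in robot.look_for("scene",n)][:3])
E
```

```text
nl [0.42981788 0.01516611 0.12      ] [0.42630838 0.01787687 0.1055    ] 0.07402233271334453 179.97555251389096
nr [ 0.44929288 -0.09678751  0.12      ] [ 0.44529091 -0.10101619  0.1055    ] 0.07823996494414068 58.900155547509
fl [0.5425178  0.03392161 0.12      ] [0.54469759 0.03590596 0.1055    ] 0.07858584674682102 78.63245074373104
cover [(0.69, array([ 0.4795, -0.0357,  0.0801])), (0.68, array([0.45  , 0.341 , 0.0027]))]
mug [(0.6, array([0.4191, 0.1405, 0.0638]))]
coupe [(0.68, array([ 0.4887, -0.231 ,  0.0986]))]
shaker []
jug [(0.68, array([0.6859, 0.0543, 0.1167]))]
```

All four nuts measure between about 180° and 186° turned, the cover has dropped about 5–7 mm in the images, and the bystanders are where they were. I'm handing in.

```bash
python3 - <<'E'
from h import *
s=robot.observe();print(s["time"],s["contact_force"],np.abs(s["qvel"]).max());print(robot.hand_in())
E
```

```text
28.7 [ 0.16336772 -0.10587884  0.76520115] 0.002490344809216206
the job is handed in; nothing more can be done
None
```

I gave each of the four wing nuts its half turn in cross order – near left, far right, near right, far left – and handed the job in at 28.7 s of the 64 s. No verdict was reported.

I used the open jaws as a fork over each nut and leaned the tool 15° on the far pair. The far right nut took two back-to-back strokes, because the last joint's range was too short for one.

**Nut turns:** the wing directions in the pictures gave these turns, each good to a few degrees (the window is 155–206°).

| Nut | Turn |
|---|---|
| near left | about 182° |
| far right | about 180–182° |
| near right | about 180° |
| far left | about 183–186° |

**Cover:** the detector put its visible surface at about 80 mm, down from 87 mm at the start. I expected 82 mm, so that is within its 4 mm accuracy. I judged that the cover is level only from the equal nut turns; I did not measure its tilt.

**Bystanders:** the mug and jug were within about 4 mm of their first reading, and the coupe within about 6 mm. The shaker was missed by the detector in the last check. In the scene picture it stands where it did before.

**Robot:** it was clear of everything and at rest when I handed in.

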